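# Stop the mill and push its guard window up to the mark

## Robot

A 7-joint arm with a two-finger parallel gripper is mounted at the origin on the work surface. World frame = base frame: x ahead of the robot, y to its left, z up, the work surface at z = 0. Lengths are in mm, angles in rad, forces in N, time in s.
With the tool pointing down it reaches from about 425 to 950 mm from the base axis. Payload 16.7 kg.
Tool frame: the origin (TCP) lies at the very end of the fingers, on their centre line; the grasp point (between the pads) lies 19 mm behind it; z points along the fingers, y is the direction in which the jaws open and shut (so a half turn about z gives the same grasp; the last joint's range is limited). The gripper opens to 94 mm and grips with 3 to 60 N. Pads are 16 mm wide; open, the fingers measure 119 mm over their backs; the gripper's body (75 mm by 177 mm) begins 78 mm behind the grasp point.
Start: joints at [0.969, 0.426, 0.074, 1.606, -0.034, 1.111, -0.067], TCP at [295.267, -606.951, 180.067] pointing down, gripper open.
Joint ranges: [-2.85, 2.85], [-0.5, 2.14], [-1.23, 1.37], [0.21, 2.46], [-1.02, 4.16], [0.16, 2.05], [-2.73, 2.73]. Speed limits (rad/s): [1.89, 1.89, 2.39, 2.39, 3.01, 3.01, 3.01].

## Interface

Orientations are given as a unit quaternion [x, y, z, w].
In Python, from workcell import bot gives the robot as it stands. The module is installed in compiled form; this text tells all that it offers.
- The arm moves only by the tool send_rows, never from a script. Its argument "motion" is a list of rows, each a list of 2 entries, a list of its own where there are three numbers: the shift along the world's x, y, z in cm, then the turn, a rotation vector about the world's x, y, z in rad. A call has 1 to 5 rows; each row shifts and turns the commanded pose from where the row before left it; what a row does not reach is not made up. A row lasts 1/10 s, in which the tool goes at most 50 mm and 8.59 degrees, less where a joint would pass 70% of its speed; a pose out of reach is approached as far as the arm can. A call with a gripper value outside its range is refused whole. "jaw" is the opening, from -1 (shut) to 1 (fully open), set as the call begins (left out, the last holds). The fingers move at their own pace and stop on an object; "newtons" is the grip in N (left out, the last holds). Time passes only in rows, so rows that do not move let the fingers close. It gives the time, the measured TCP pose, the force and the opening at its end, in the units of the state.
- bot.state(): the state, without advancing time (a new reading comes with each control period).
- bot.read_camera(name): name is "scene" or "top"; returns the picture (420x560x3 uint8, red, green, blue); there is no depth.
- bot.camera_params(name): a dict with "camera_matrix" (3x3 intrinsics, pixels), "k1" (the pictures are not rectified: a ray, as slopes to the right and down, at radius r is drawn at 1 + k1 r^2 times it, then the intrinsics apply), "extrinsics" (4x4, takes a point from camera to world coordinates). Camera axes: x right, y up, looking along -z (the intrinsics and any distortion apply to the point x, -y, -z); pixel columns grow to the right and rows downward; lengths in mm; the calibration is good to about 2 mm. A picture is of the moment at which its call begins. camera_params takes no time and is no camera call.
- bot.sign_off(): hands the job in, once; it reports no verdict.
Trained networks look in the newest picture that a camera, given by its name, has taken for a name from the list of things; names that differ only in an ending like _2 or _b are one class to them, and where a whole thing is asked for, a point or a joint stands for the part that bears it (a point fixed in the world has none). Each returns a list of dicts, best first, with "confidence" (0 to 1); they miss things now and then, are a little off and sometimes report something else, mostly with a low value. They report only what shows in the picture. A call takes as long as a camera call. They do not tell look-alikes from the thing itself.
- bot.find_in(camera, label): "extent" ([left, top, right, bottom] in pixels, round what is visible of it).
The state is a dict: "time_s": time; "joints": joint angles; "qd": joint speeds; "joint_torque": joint torques, N m; "position": TCP position; "orientation": TCP orientation; "wrist_force": force on the tool from outside, world axes, zero at the start; "wrist_torque": the same for the moment, N m; "width": finger opening in mm.
Only numpy, scipy, OpenCV 4.12 (cv2) and the standard library are available. Lean on these libraries where they do the work, as an engineer would, in place of code of your own. Each camera call takes 0.05 s, during which the arm holds its last target.

## Task

Make the small milling machine ready for reaching in: first press the mushroom stop button on its yellow box all the way down, then push the machine's clear guard window up from beneath its lip until the lip is level with the steel height mark on the upright, and leave it there. Use only pushing with the fingers: grip and lift nothing, leave the other things on the bench where they are, and finish with the hand clear of everything.

Things in the scene. Friction and masses are not known exactly. Their poses are not given: they have to be found in the camera images.
- guard: Fixed mill base (grey, 360 mm wide, 60 high, from 9 mm behind the origin) with two aluminium uprights 30 mm square, 540 tall, centred 165 mm either side, front faces at x = 0, and a fixed clear header 315 mm up that projects 18 mm in front. Origin: on the bench below the middle of the window. x points into the machine, away from the robot, y left along the window, z up; yaw to 0.2 rad.
- sash: Clear window 300 mm wide, axes as guard, with a grey lip 260 mm long at its lower edge. Origin: middle of the axis of the lip's round nose (8 mm radius), 34 mm in front of the window, 115 mm above the bench when down, 305 at the top stop. Counterweighted: 2 to 6 N moves it up or down; stays where left. Below and before the lip is free: fingers tilted 30 to 45 degrees fit under the nose.
- mark: Steel height mark: a flat pointer 6 mm thick on a clamp with a black thumb screw, on the front of the right-hand upright (negative y of the guard). Origin: mid-height of the pointer's tip end, 10 mm past the right end of the lip, 34 mm in front of the window. The window is at the mark when its lip's origin and this one are equally high.
- stop_box: The yellow box of the stop button, 72 mm square and 50 mm high, screwed to the bench beside the mill, on the left or the right. Origin: centre of its underside.
- stop_top (a point): Centre of the top of the mushroom button (red, 40 mm across) on the yellow box, 84 mm above the bench when not pressed. It is pressed straight down.
- stop (a joint): How far the mushroom button has been pressed, in m: 0 released, 0.007 all the way down (a hard stop). It takes about 5 N and stays down.
- oil_bottle: A white closed bottle 56 mm across and 130 mm tall, standing loose on the bench on the other side from the stop box. Origin: centre of its underside. To be left alone.
- driver: A screwdriver lying loose on the bench, to the left. To be left alone.
- holder: A steel tool holder 44 mm across and 75 mm tall, standing loose on the bench, to the right. Origin: centre of its underside. To be left alone.
Not all that is in view belongs to the job. Of the things that look like the stop_box, take the one that is nearest to the robot's base at the start.

How it is judged (in metres and radians):
On the way, in this order (a step that is already met when the one before it is completed fails the run):
1. the stop button is pressed down, the window not yet moved (value of joint stop above 0.005 m and distance of sash from where it was at the start of the episode below 0.008 m), for 0.1 s.
2. the fingers push the window up by its lip (contact force between the fingers and sash above 1 N and distance of sash from where it was at the start of the episode above 0.015 m), for 0.2 s.
At the end, for the whole second after the job is handed in: The lip is within 10 mm of the height of the mark and at rest, and the stop button is still down (at least 5 of its 7 mm) (z of sash in the frame of mark between -0.01 and 0.01 m and value of joint stop above 0.005 m and linear speed of sash below 0.005 m/s); the robot touches nothing.
It fails at once if the bottle is moved (30 mm) or tipped (distance of oil_bottle from where it was at the start of the episode above 0.03 m or angle between oil_bottle's own z axis and vertical above 0.5 rad).
It fails at once if the screwdriver is moved (30 mm) (distance of driver from where it was at the start of the episode above 0.03 m).
It fails at once if the tool holder is moved (30 mm) or tipped (distance of holder from where it was at the start of the episode above 0.03 m or angle between holder's own z axis and vertical above 0.5 rad).
It also fails if it takes over 72 s, if anything falls off the work surface, if the arm or the gripper's body presses on something with over 40 N, if the wrist force passes 120 N, or if a joint passes its speed limit or range.

## Working session

There is one attempt and no reset: what is moved stays moved. The work goes in short steps, Python scripts to look and compute and a tool call to move; the robot and the scene stay as the last step left them, time stands still between calls to the robot, and variables do not carry over. Pictures are saved under pics/ and viewed, and the job is handed in when it is done.

Besides the shell and the picture viewer there is one more tool, called by a JSON object that holds its "fn" and its "kwargs", one argument or row to a line. send_rows: Moves the arm, as the interface text tells. Its arguments: {"type":"object","properties":{"motion":{"type":"array"},"jaw":{"type":"number"},"newtons":{"type":"number"}},"required":["motion"]}

```bash
mkdir -p pics; cat > h.py <<'E'
import numpy as np, cv2
from workcell import bot
def cam(n):
    p=bot.camera_params(n); return np.array(p["camera_matrix"]),p["k1"],np.array(p["extrinsics"])
def ray(n,u,v):
    K,k1,E=cam(n)
    d=cv2.undistortPoints(np.array([[[u,v]]],float),K,np.array([k1,0,0,0,0.]))[0,0]
    w=E[:3,:3]@np.array([d[0],-d[1],-1.]); return E[:3,3],w/np.linalg.norm(w)
def onz(n,u,v,z):
    o,w=ray(n,u,v); return o+w*(z-o[2])/w[2]
def tri(n1,p1,n2,p2):
    o1,w1=ray(n1,*p1);o2,w2=ray(n2,*p2)
    A=np.stack([w1,-w2],1);s=np.linalg.lstsq(A,o2-o1,rcond=None)[0]
    a=o1+s[0]*w1;b=o2+s[1]*w2;return (a+b)/2,np.linalg.norm(a-b)
def proj(n,P):
    K,k1,E=cam(n);P=np.atleast_2d(P);c=(P-E[:3,3])@E[:3,:3]
    q=c*[1,-1,-1]
    return cv2.projectPoints(q,np.zeros(3),np.zeros(3),K,np.array([k1,0,0,0,0.]))[0][:,0]
E
python3 - <<'E'
from h import *
for n in("scene","top"):
    im=bot.read_camera(n); cv2.imwrite(f"pics/{n}0.png",cv2.resize(im[:,:,::-1],(800,600),interpolation=cv2.INTER_CUBIC))
    K,k,E=cam(n);print(n,K.round(1).tolist(),k,E.round(3).tolist())
    for l in("stop_box","stop_top","sash","mark","guard","oil_bottle","driver","holder"):
        print(l,[(np.round(d["extent"]).tolist(),round(d["confidence"],2)) for d in bot.find_in(n,l)][:4])
s=bot.state();print(s)
E
```

```text
scene [[485.9, 0.0, 277.6], [0.0, 485.9, 208.7], [0.0, 0.0, 1.0]] -0.11247029420675198 [[0.946, -0.273, 0.174, 753.876], [0.324, 0.8, -0.505, -715.717], [-0.001, 0.534, 0.845, 1349.438], [0.0, 0.0, 0.0, 1.0]]
stop_box [([206.0, 274.0, 240.0, 310.0], 0.94), ([132.0, 348.0, 176.0, 390.0], 0.76), ([227.0, 314.0, 264.0, 348.0], 0.69), ([257.0, 268.0, 291.0, 304.0], 0.6)]
stop_top [([213.0, 277.0, 227.0, 292.0], 0.51), ([142.0, 356.0, 154.0, 373.0], 0.46), ([239.0, 319.0, 253.0, 332.0], 0.45)]
sash [([311.0, 218.0, 330.0, 260.0], 0.64)]
mark [([312.0, 242.0, 326.0, 265.0], 0.69)]
guard [([320.0, 62.0, 427.0, 325.0], 0.73)]
oil_bottle [([274.0, 132.0, 293.0, 163.0], 0.83), ([313.0, 242.0, 328.0, 266.0], 0.71)]
driver [([284.0, 112.0, 336.0, 130.0], 0.57)]
holder [([192.0, 356.0, 209.0, 375.0], 0.57)]
top [[519.1, 0.0, 288.2], [0.0, 519.1, 209.0], [0.0, 0.0, 1.0]] 0.025792104807393162 [[-0.026, 0.997, -0.077, 406.307], [-1.0, -0.026, -0.0, -19.527], [-0.002, 0.077, 0.997, 1627.455], [0.0, 0.0, 0.0, 1.0]]
stop_box [([437.0, 261.0, 469.0, 288.0], 0.91), ([377.0, 192.0, 402.0, 219.0], 0.69), (
[... 618 characters left out ...]
 0.96851044,  0.42609204,  0.07390214,  1.60599335, -0.03410862,
        1.11078695, -0.06710072]), 'qd': array([-7.57272954e-04, -8.22649503e-04,  2.82265436e-04,  2.46645025e-04,
        2.61414348e-05, -2.14381346e-03, -2.05135257e-04]), 'joint_torque': array([-2.70060642e-03, -9.35517383e+01,  3.66097324e+00, -4.54559326e+01,
       -4.94523800e-02,  1.32691220e-02,  1.48962695e-04]), 'position': array([ 295.2675162 , -606.96204972,  180.07510351]), 'orientation': array([ 9.74489583e-01,  2.24432732e-01,  1.59392463e-05, -1.57998594e-05]), 'wrist_force': array([0.45446053, 0.06471797, 0.25430952]), 'wrist_torque': array([ 0.00555676,  0.02921897, -0.04816755]), 'width': 94.2134710925073}
```

View pics/scene0.png

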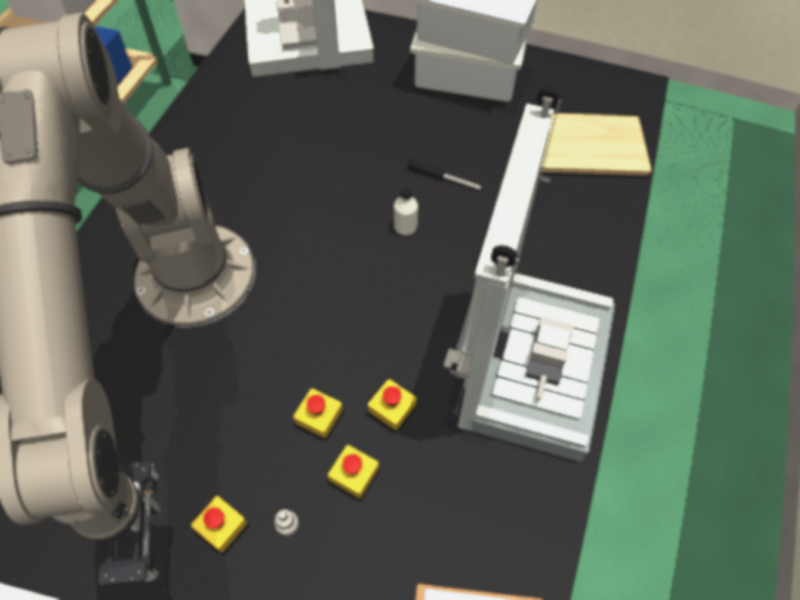

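View pics/top0.png

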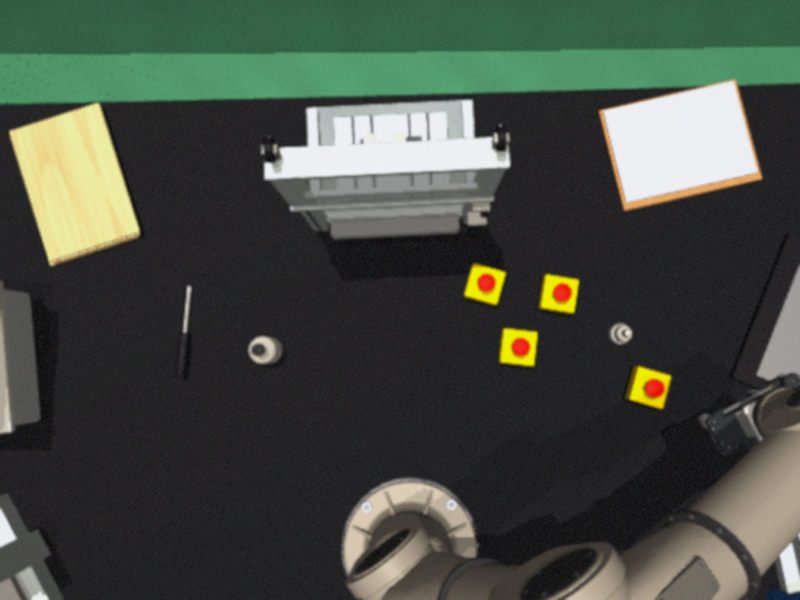

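The overhead picture shows four yellow boxes with red buttons, at (486,283), (562,293), (520,347) and (654,388). The holder is at (620,333), the bottle at (265,350) and the screwdriver at (185,330). The mill's lip runs from about (330,222) to (460,225), with the mark at (477,215). Next I'll measure these.

```bash
python3 - <<'E'
from h import *
im={n:bot.read_camera(n) for n in("scene","top")}
reds={}
for n in im:
    a=im[n].astype(int); m=((a[:,:,0]>150)&(a[:,:,1]<70)&(a[:,:,2]<70)).astype(np.uint8)
    k,l,st,c=cv2.connectedComponentsWithStats(m)
    reds[n]=[c[i] for i in range(1,k) if st[i,4]>25]
    y=((a[:,:,0]>170)&(a[:,:,1]>150)&(a[:,:,2]<90)).astype(np.uint8)
    print(n,np.round(reds[n],1).tolist())
for t in reds["top"]:
    best=min((tri("top",t,"scene",s)+(s,) for s in reds["scene"]),key=lambda r:r[1]+abs(r[0][2]-80)*.3)
    print("top",t.round(1),best[0].round(1),"gap",round(best[1],1),"z81:",onz("top",*t,81).round(1),"scene",onz("scene",*best[2],81).round(1),"dist",np.linalg.norm(best[0][:2]).round())
for nm,n,u,v,z in [("holder","top",431.5,235.5,40),("bottle","top",185,246,65)]: print(nm,onz(n,u,v,z).round())
def crop(n,x0,y0,x1,y1,f,nm): cv2.imwrite(nm,cv2.resize(im[n][y0:y1,x0:x1,::-1],None,fx=f,fy=f,interpolation=cv2.INTER_CUBIC))
crop("top",180,65,380,185,4,"pics/topc.png"); crop("scene",290,160,440,330,3.5,"pics/scenec.png")
E
```

```text
scene [[273.6, 276.7], [220.5, 282.8], [245.6, 324.2], [148.9, 362.4]]
top [[340.0, 197.6], [393.1, 204.5], [364.1, 242.7], [457.6, 271.4]]
top [340.  197.6] [ 556.2 -175.9   78. ] gap 1.5 z81: [ 556.6 -175.3   81. ] scene [ 556.  -177.6   81. ] dist 583.0
top [393.1 204.5] [ 531.1 -333.8   79.2] gap 2.2 z81: [ 531.9 -332.9   81. ] scene [ 530.4 -334.8   81. ] dist 627.0
top [364.1 242.7] [ 419.8 -242.9   77.9] gap 1.1 z81: [ 420.3 -242.1   81. ] scene [ 420.1 -244.3   81. ] dist 485.0
top [457.6 271.4] [ 327.8 -515.8   77.6] gap 1.9 z81: [ 328.8 -514.1   81. ] scene [ 328.  -516.8   81. ] dist 611.0
holder [ 437. -454.   40.]
bottle [425. 293.  65.]
```

View pics/topc.png

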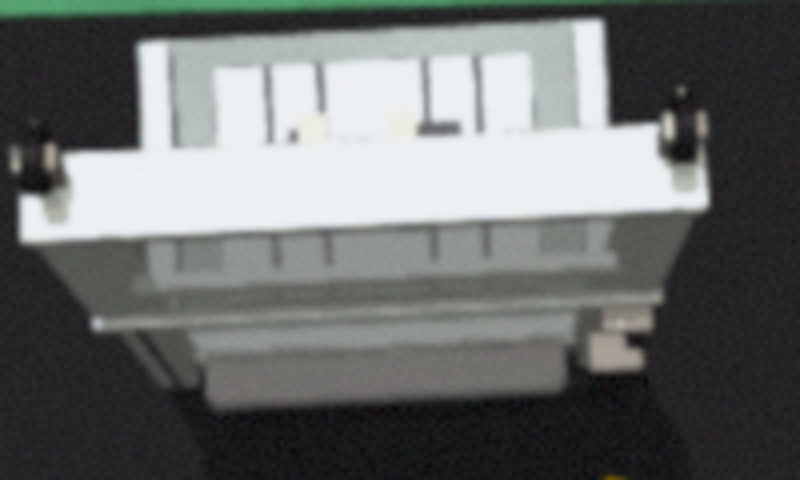

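View pics/scenec.png

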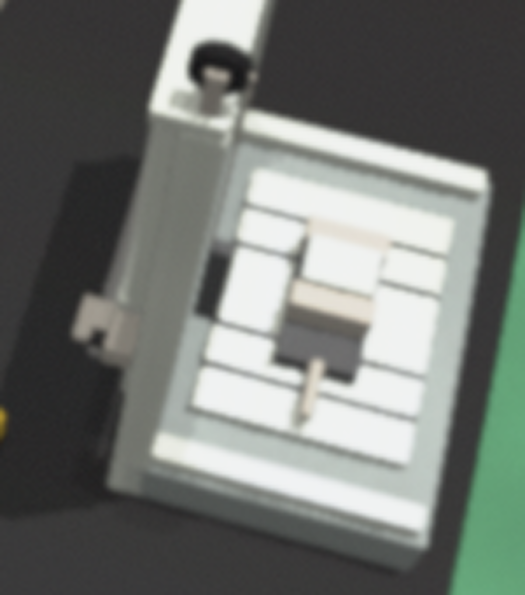

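```bash
python3 - <<'E'
from h import *
T=lambda x,y:(180+(x+.5)/4-.5,65+(y+.5)/4-.5)
S=lambda x,y:(290+(x+.5)/3.5-.5,160+(y+.5)/3.5-.5)
L=onz("top",*T(22,242),540);R=onz("top",*T(708,207),540);d=L-R
print("beam",L.round(1),R.round(1),np.linalg.norm(d).round(1),"yaw",np.arctan2(-d[0],d[1]).round(4))
# right upright front-outer top corner in scene
print("scene corner",onz("scene",*S(152,108),540).round(1))
l=onz("top",*T(208,408),115);r=onz("top",*T(566,394),115);d2=l-r
print("lip front",l.round(1),r.round(1),np.linalg.norm(d2).round(1),np.arctan2(-d2[0],d2[1]).round(4))
yaw=np.arctan2(-d[0],d[1]); c,s=np.cos(yaw),np.sin(yaw)
O=(L+R)/2;O[2]=0
print("O from beam",O.round(1))
ex=np.array([c,s,0]);ey=np.array([-s,c,0])
mid=(l+r)/2; print("lip front mid in guard frame",(mid-O)@ex,(mid-O)@ey)
# header front corners z 315
for p in [(95,325),(660,298)]:
  P=onz("top",*T(*p),315)-O;print("hdr",(P@ex).round(1),(P@ey).round(1))
for p in [(22,242),(708,207),(110,490)]: pass
P=onz("scene",*S(110,490),0)-O;print("upright foot",(P@ex).round(1),(P@ey).round(1))
E
```

```text
beam [675.3 194.8 540. ] [ 684.6 -170.2  540. ] 365.1 yaw 0.0255
scene corner [ 679.4 -154.5  540. ]
lip front [653.2 143.5 115. ] [ 656.6 -119.9  115. ] 263.4 0.0132
O from beam [679.9  12.3   0. ]
lip front mid in guard frame -25.05238046443127 0.15588431892403098
hdr 0.6 180.9
hdr -0.6 -180.9
upright foot 15.7 -180.8
```

```bash
python3 - <<'E'
from h import *
T=lambda x,y:(180+(x+.5)/4-.5,65+(y+.5)/4-.5)
S=lambda x,y:(290+(x+.5)/3.5-.5,160+(y+.5)/3.5-.5)
P,g=tri("top",T(708,207),"scene",S(152,108));print(P.round(1),g)
for p in [(587,335),(587,372),(643,372),(603,310),(652,310)]:
  print(p,[onz("top",*T(*p),z).round() for z in (150,250)])
for p in [(95,292),(75,335),(135,362)]:
  print(p,[onz("scene",*S(*p),z).round() for z in (150,250)])
im={n:bot.read_camera(n) for n in("scene","top")}
def crop(n,x0,y0,x1,y1,f,nm): cv2.imwrite(nm,cv2.convertScaleAbs(cv2.resize(im[n][y0:y1,x0:x1,::-1],None,fx=f,fy=f,interpolation=cv2.INTER_CUBIC),alpha=1.6,beta=10))
crop("top",300,130,360,175,12,"pics/topm.png"); crop("scene",300,200,350,250,12,"pics/scenem.png")
E
```

```text
[ 680.5 -167.5  558.2] 1.2037940018766533
(587, 335) [array([ 693., -134.,  150.]), array([ 674., -126.,  250.])]
(587, 372) [array([ 666., -133.,  150.]), array([ 649., -125.,  250.])]
(643, 372) [array([ 665., -173.,  150.]), array([ 648., -163.,  250.])]
(603, 310) [array([ 711., -146.,  150.]), array([ 691., -137.,  250.])]
(652, 310) [array([ 710., -181.,  150.]), array([ 690., -170.,  250.])]
(95, 292) [array([648., -71., 150.]), array([ 657., -125.,  250.])]
(75, 335) [array([ 644., -113.,  150.]), array([ 653., -163.,  250.])]
(135, 362) [array([ 695., -120.,  150.]), array([ 700., -170.,  250.])]
```

View pics/topm.png

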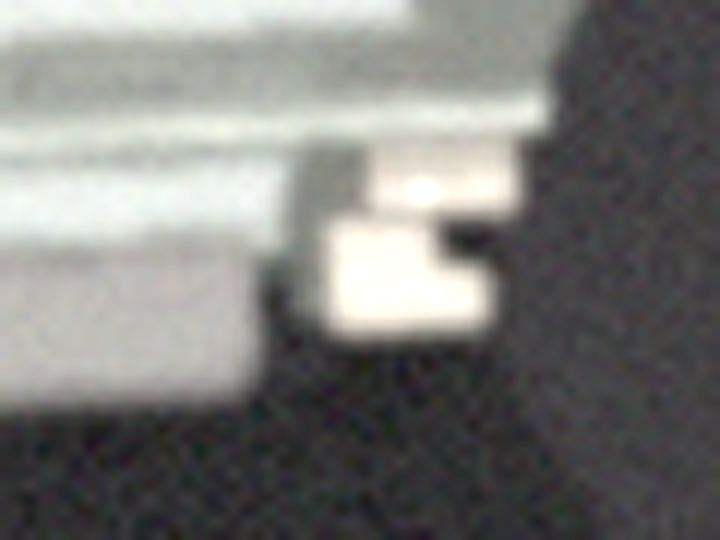

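View pics/scenem.png

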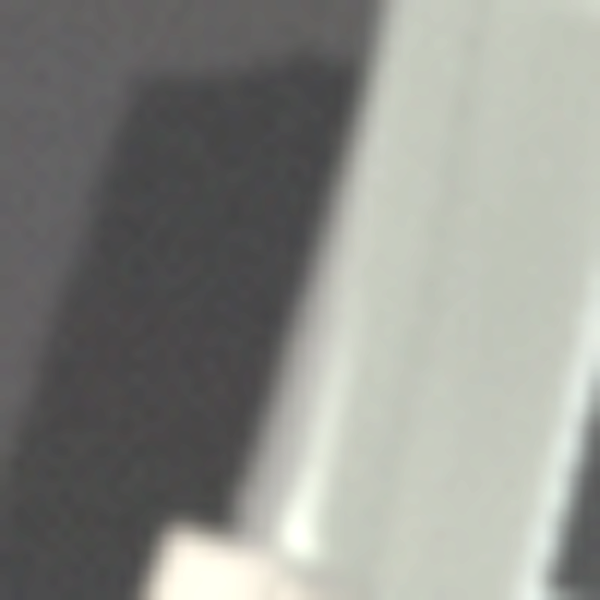

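```bash
python3 - <<'E'
from h import *
T=lambda x,y:(180+(x+.5)/4-.5,65+(y+.5)/4-.5)
S=lambda x,y:(290+(x+.5)/3.5-.5,160+(y+.5)/3.5-.5)
L=onz("top",*T(22,242),557);R=onz("top",*T(708,207),557);d=L-R
yaw=np.arctan2(-d[0],d[1]);print("beam",L.round(1),R.round(1),np.linalg.norm(d).round(1),"yaw",yaw.round(4))
print("mark",tri("top",(327.4,157.2),"scene",S(95,292)),tri("top",(341.1,157.2),"scene",S(75,335)))
O=(L+R)/2;O[2]=0;c,s=np.cos(yaw),np.sin(yaw);ex=np.array([c,s,0]);ey=np.array([-s,c,0]);print(O)
for nm,n,p,z in [("hdrL","top",T(95,325),315),("hdrR","top",T(660,298),315),("lipL","top",T(208,408),115),("lipR","top",T(566,394),115),("lipbackL","top",T(205,362),123),("foot","scene",S(110,490),0)]:
  P=onz(n,*p,z)-O;print(nm,(P@ex).round(1),(P@ey).round(1))
E
```

```text
beam [671.1 191.4 557. ] [ 680.2 -167.8  557. ] 359.4 yaw 0.0255
mark (array([ 653.22330215, -126.76605393,  250.49405181]), np.float64(7.387419491952872)) (array([ 650.88362249, -164.09986272,  249.79160637]), np.float64(4.24188514345735))
[675.66487758  11.7859134    0.        ]
hdrL 4.9 181.3
hdrR 3.6 -180.5
lipL -19.1 132.2
lipR -22.4 -131.1
lipbackL 13.6 132.1
foot 20.0 -180.4
```

Triangulation puts the button nearest to the base at about (420,-243), 485 mm away. The mill's lip axis is near x=663, centred at y≈12 with a yaw of about 0.02, and the mark is at a height of about 247. I'll move over the button with the jaws shut.

{"fn": "send_rows", "kwargs": {
  "motion": [
    [[1.25,3.64,0],[0,0,-0.0866]],
    [[1.25,3.64,0],[0,0,-0.0866]],
    [[1.25,3.64,0],[0,0,-0.0866]],
    [[1.25,3.64,0],[0,0,-0.0866]],
    [[1.25,3.64,0],[0,0,-0.0866]]
  ],
  "jaw": -1,
  "newtons": 20
}}

```text
time_s: 1.6
position: [358.1, -423.5, 180.2]
orientation: [1.0, 0.008, 0.0, 0.0]
wrist_force: [1.5, -0.1, -0.4]
width: 57.5
```

{"fn": "send_rows", "kwargs": {
  "motion": [
    [[1.25,3.64,0],[0,0,0]],
    [[1.25,3.64,0],[0,0,0]],
    [[1.25,3.64,0],[0,0,0]],
    [[1.25,3.64,0],[0,0,0]],
    [[1.25,3.64,0],[0,0,0]]
  ]
}}

```text
time_s: 2.1
position: [420.6, -241.5, 180.4]
orientation: [1.0, 0.01, 0.0, 0.0]
wrist_force: [1.4, 0.5, -0.2]
width: 17.3
```

{"fn": "send_rows", "kwargs": {
  "motion": [
    [[0,0,0],[0,0,0]],
    [[0,0,0],[0,0,0]]
  ]
}}

```text
time_s: 2.3
position: [420.6, -242.5, 180.3]
orientation: [1.0, 0.011, 0.0, 0.0]
wrist_force: [-0.9, -0.3, 0.2]
width: 2.2
```

{"fn": "send_rows", "kwargs": {
  "motion": [
    [[0,0,-3],[0,0,0]],
    [[0,0,-3],[0,0,0]],
    [[0,0,-2.4],[0,0,0]],
    [[0,0,-0.4],[0,0,0]],
    [[0,0,0],[0,0,0]]
  ]
}}

```text
time_s: 2.8
position: [419.8, -243.7, 92.0]
orientation: [1.0, 0.009, -0.001, -0.0]
wrist_force: [0.2, 0.4, 0.2]
width: 0.6
```

```bash
python3 - <<'E'
from h import *
im=bot.read_camera("scene");print(bot.state()["position"],bot.state()["width"])
cv2.imwrite("pics/press.png",cv2.resize(im[220:370,120:320,::-1],None,fx=4,fy=4,interpolation=cv2.INTER_CUBIC))
E
```

```text
[ 420.38137244 -243.76772106   92.76503933] 0.19753256512142112
```

View pics/press.png

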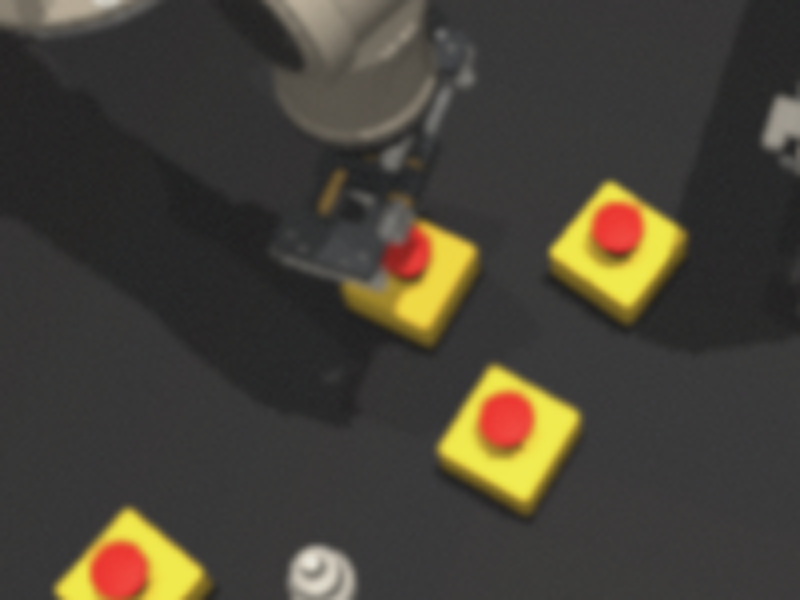

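The shut fingers, at (400,225), are right over the button at (405,255). I'll press slowly.

{"fn": "send_rows", "kwargs": {
  "motion": [
    [[0,0,-0.4],[0,0,0]],
    [[0,0,-0.4],[0,0,0]],
    [[0,0,-0.3],[0,0,0]],
    [[0,0,-0.3],[0,0,0]],
    [[0,0,-0.2],[0,0,0]]
  ]
}}

```text
time_s: 3.35
position: [420.2, -242.9, 75.9]
orientation: [1.0, 0.01, -0.0, -0.0]
wrist_force: [0.2, 0.3, 0.3]
width: 0.2
```

{"fn": "send_rows", "kwargs": {
  "motion": [
    [[0,0,-0.1],[0,0,0]],
    [[0,0,0],[0,0,0]]
  ]
}}

```text
time_s: 3.55
position: [420.2, -242.9, 74.9]
orientation: [1.0, 0.01, -0.0, -0.0]
wrist_force: [-0.0, 0.2, -0.1]
width: 0.2
```

```bash
python3 - <<'E'
from h import *
for i in range(3):
  im=bot.read_camera("scene");s=bot.state();print(s["position"].round(1),s["wrist_force"].round(1))
cv2.imwrite("pics/press2.png",cv2.resize(im[240:320,180:280,::-1],None,fx=7,fy=7,interpolation=cv2.INTER_CUBIC))
E
```

```text
[ 420.3 -242.9   75. ] [-1.2 -0.3 -0. ]
[ 420.3 -243.    75.1] [-1.1 -0.2 -0.4]
[ 420.4 -243.    75.2] [-0.2  0.3  0.6]
```

View pics/press2.png

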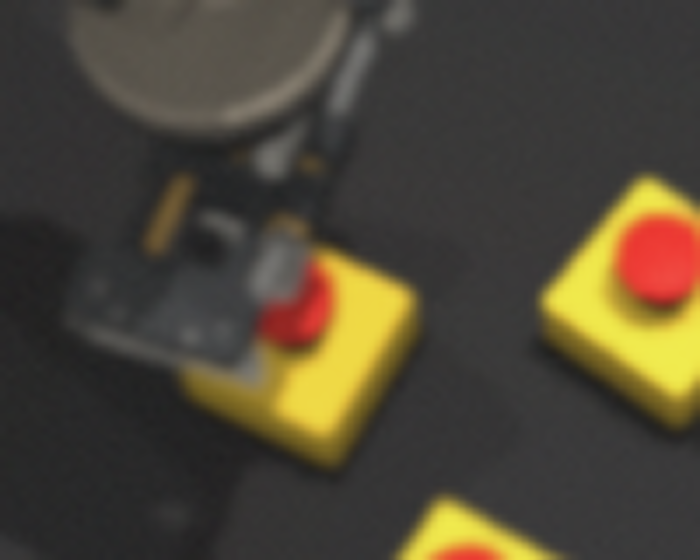

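{"fn": "send_rows", "kwargs": {
  "motion": [
    [[0,0,-0.15],[0,0,0]],
    [[0,0,-0.15],[0,0,0]]
  ]
}}

```text
time_s: 3.9
position: [420.3, -243.0, 72.0]
orientation: [1.0, 0.01, 0.0, 0.0]
wrist_force: [0.2, -0.1, -0.1]
width: 0.6
```

{"fn": "send_rows", "kwargs": {
  "motion": [
    [[0,0,-0.15],[0,0,0]],
    [[0,0,-0.15],[0,0,0]]
  ]
}}

```text
time_s: 4.1
position: [420.2, -242.9, 68.9]
orientation: [1.0, 0.01, 0.0, -0.0]
wrist_force: [0.2, -0.5, 0.3]
width: 0.7
```

{"fn": "send_rows", "kwargs": {
  "motion": [
    [[0,0,-0.15],[0,0,0]],
    [[0,0,0],[0,0,0]]
  ]
}}

```text
time_s: 4.3
position: [420.1, -242.9, 67.3]
orientation: [1.0, 0.01, -0.0, -0.0]
wrist_force: [0.7, 0.5, 0.7]
width: 0.9
```

```bash
python3 - <<'E'
from h import *
s=bot.state();P=s["position"];print(P)
for n,b in(("scene",(180,240,280,320)),("top",(320,200,420,280))):
  im=bot.read_camera(n)[:,:,::-1].copy();x0,y0,x1,y1=b
  c=cv2.resize(im[y0:y1,x0:x1],None,fx=6,fy=6,interpolation=cv2.INTER_CUBIC)
  for Q,col in((P,(0,255,0)),([420,-243,84],(255,0,255)),([420,-243,0],(255,255,0))):
    q=proj(n,np.array(Q,float))[0];print(n,q);cv2.circle(c,(int((q[0]-x0+.5)*6),int((q[1]-y0+.5)*6)),4,col,-1)
  cv2.imwrite(f"pics/c_{n}.png",c)
E
```

```text
[ 420.12772829 -242.87604527   67.31410386]
scene [221.14677229 284.31525467]
scene [220.48988296 281.9736475 ]
scene [223.3879433 293.402408 ]
top [363.64462859 242.79895363]
top [364.49269558 242.77043271]
top [360.60767241 243.10911488]
```

View pics/c_scene.png

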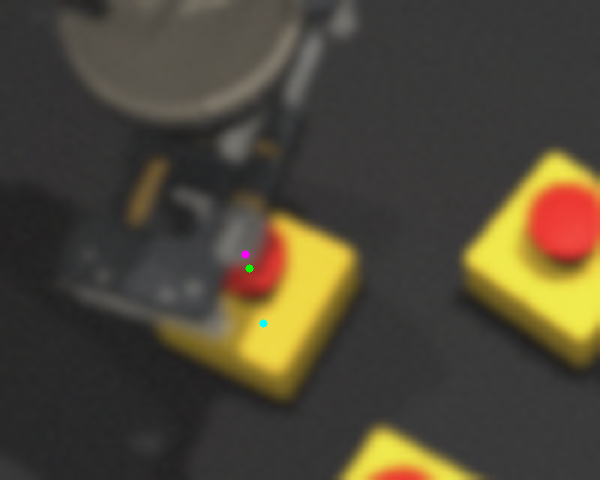

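View pics/c_top.png

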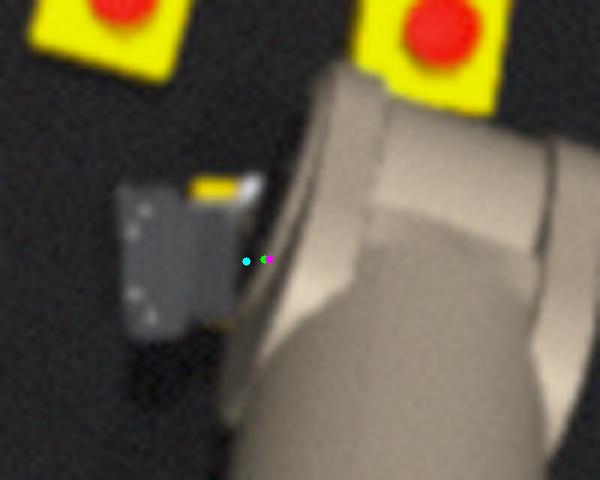

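The shut fingers are still above the cap and there is no force, so their tips must sit a bit behind the nominal TCP. I'll continue down in small steps and watch the force.

{"fn": "send_rows", "kwargs": {
  "motion": [
    [[0,0,-0.15],[0,0,0]],
    [[0,0,-0.15],[0,0,0]]
  ]
}}

```text
time_s: 4.6
position: [420.3, -243.0, 64.5]
orientation: [1.0, 0.01, 0.0, 0.0]
wrist_force: [0.8, 0.3, -0.2]
width: 0.7
```

{"fn": "send_rows", "kwargs": {
  "motion": [
    [[0,0,-0.15],[0,0,0]],
    [[0,0,-0.1],[0,0,0]]
  ]
}}

```text
time_s: 4.8
position: [420.2, -242.9, 61.9]
orientation: [1.0, 0.01, -0.0, -0.0]
wrist_force: [-0.4, 0.5, 0.2]
width: 0.7
```

```bash
python3 - <<'E'
from h import *
im=bot.read_camera("scene")[:,:,::-1]
c=cv2.resize(im[255:315,190:260],None,fx=10,fy=10,interpolation=cv2.INTER_CUBIC)
cv2.imwrite("pics/d_scene.png",cv2.convertScaleAbs(c,alpha=1.5))
s=bot.state();print(s["position"],s["wrist_force"],s["joint_torque"].round(2))
E
```

```text
[ 420.14081783 -242.87816031   61.77861692] [-0.47830029  0.8504335   0.05471668] [ 3.000e-02 -6.710e+01  7.300e-01 -3.461e+01 -2.000e-02 -2.000e-02
  0.000e+00]
```

View pics/d_scene.png

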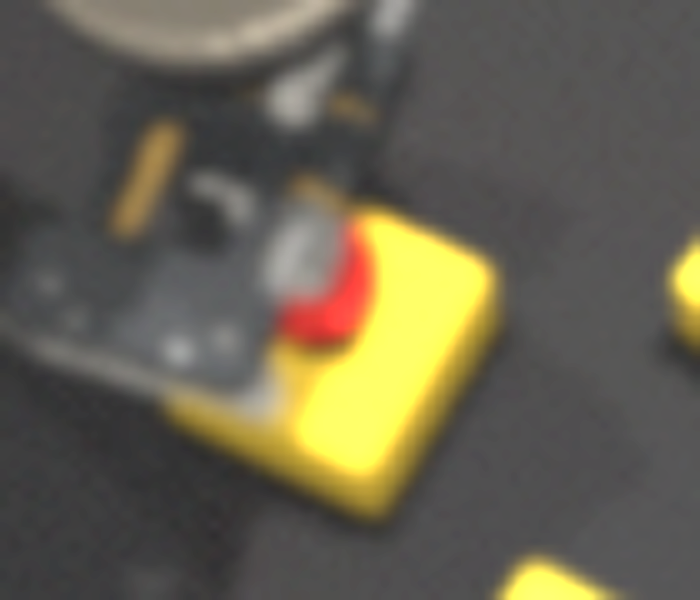

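{"fn": "send_rows", "kwargs": {
  "motion": [
    [[0,0,-0.1],[0,0,0]],
    [[0,0,-0.1],[0,0,0]]
  ]
}}

```text
time_s: 5.05
position: [420.3, -243.0, 60.0]
orientation: [1.0, 0.01, 0.0, -0.0]
wrist_force: [0.4, 0.5, 0.2]
width: 0.2
```

{"fn": "send_rows", "kwargs": {
  "motion": [
    [[0,0,-0.1],[0,0,0]],
    [[0,0,-0.1],[0,0,0]]
  ]
}}

```text
time_s: 5.25
position: [420.3, -243.0, 58.1]
orientation: [1.0, 0.01, 0.0, -0.0]
wrist_force: [-0.7, -0.2, 4.2]
width: 0.4
```

{"fn": "send_rows", "kwargs": {
  "motion": [
    [[0,0,-0.1],[0,0,0]],
    [[0,0,-0.1],[0,0,0]]
  ]
}}

```text
time_s: 5.45
position: [420.3, -243.0, 56.1]
orientation: [1.0, 0.01, 0.0, 0.0]
wrist_force: [-1.7, 0.6, 5.2]
width: 0.6
```

The cap was met at TCP z≈59, at the expected 5 N, so shut fingertips sit about 25 mm behind the nominal TCP. Next I'll go on to the hard stop.

{"fn": "send_rows", "kwargs": {
  "motion": [
    [[0,0,-0.1],[0,0,0]],
    [[0,0,-0.1],[0,0,0]],
    [[0,0,-0.1],[0,0,0]]
  ]
}}

```text
time_s: 5.75
position: [420.3, -243.0, 53.0]
orientation: [1.0, 0.01, 0.0, 0.0]
wrist_force: [0.1, -0.1, 4.6]
width: 0.3
```

{"fn": "send_rows", "kwargs": {
  "motion": [
    [[0,0,-0.1],[0,0,0]],
    [[0,0,-0.05],[0,0,0]]
  ]
}}

```text
time_s: 5.95
position: [420.4, -243.0, 51.7]
orientation: [1.0, 0.01, 0.0, 0.0]
wrist_force: [-4.0, 1.8, 18.0]
width: 0.2
```

{"fn": "send_rows", "kwargs": {
  "motion": [
    [[0,0,0],[0,0,0]],
    [[0,0,1],[0,0,0]],
    [[0,0,4],[0,0,0]],
    [[0,0,5],[0,0,0]],
    [[0,0,5],[0,0,0]]
  ]
}}

```text
time_s: 6.45
position: [419.6, -242.6, 203.6]
orientation: [1.0, 0.01, -0.0, -0.0]
wrist_force: [0.5, 0.1, -0.3]
width: 0.6
```

{"fn": "send_rows", "kwargs": {
  "motion": [
    [[2,3.2,0],[0,-0.0785,0]],
    [[2,3.2,0],[0,-0.0785,0]],
    [[2,3.2,0],[0,-0.0785,0]],
    [[2,3.2,0],[0,-0.0785,0]],
    [[2,3.2,0],[0,-0.0785,0]]
  ]
}}

```text
time_s: 6.95
position: [520.9, -81.6, 202.6]
orientation: [0.98, 0.01, 0.197, 0.002]
wrist_force: [1.5, -0.3, -0.5]
width: 0.6
```

{"fn": "send_rows", "kwargs": {
  "motion": [
    [[1.6,3.2,0],[0,-0.0785,0]],
    [[1.6,3.2,0],[0,-0.0785,0]],
    [[1.6,3.1,0],[0,-0.0785,0]],
    [[1.6,0,0],[0,-0.0785,0]],
    [[1.6,0,0],[0,-0.0785,0]]
  ]
}}

```text
time_s: 7.45
position: [580.8, -10.7, 202.7]
orientation: [0.942, 0.003, 0.337, 0.015]
wrist_force: [-0.7, -2.0, -0.1]
width: 0.7
```

{"fn": "send_rows", "kwargs": {
  "motion": [
    [[0,0,0],[0,0,0]],
    [[0,0,0],[0,0,0]]
  ]
}}

```text
time_s: 7.65
position: [581.2, -8.0, 203.3]
orientation: [0.942, 0.005, 0.336, 0.014]
wrist_force: [0.1, -0.7, -0.9]
width: 0.4
```

```bash
python3 - <<'E'
from h import *
from scipy.spatial.transform import Rotation as R
s=bot.state();print(s["position"].round(1),s["joints"].round(2));print(R.from_quat(s["orientation"]).as_matrix().round(3))
for n in("scene","top"):
  im=bot.read_camera(n)[:,:,::-1]; cv2.imwrite(f"pics/e_{n}.png",cv2.resize(im,(800,600),interpolation=cv2.INTER_CUBIC))
E
```

```text
[581.2  -8.  203.3] [ 0.18 -0.05 -0.36  2.36  0.66  0.2  -2.35]
[[ 0.774  0.001  0.633]
 [ 0.02  -1.    -0.023]
 [ 0.632  0.03  -0.774]]
```

View pics/e_scene.png

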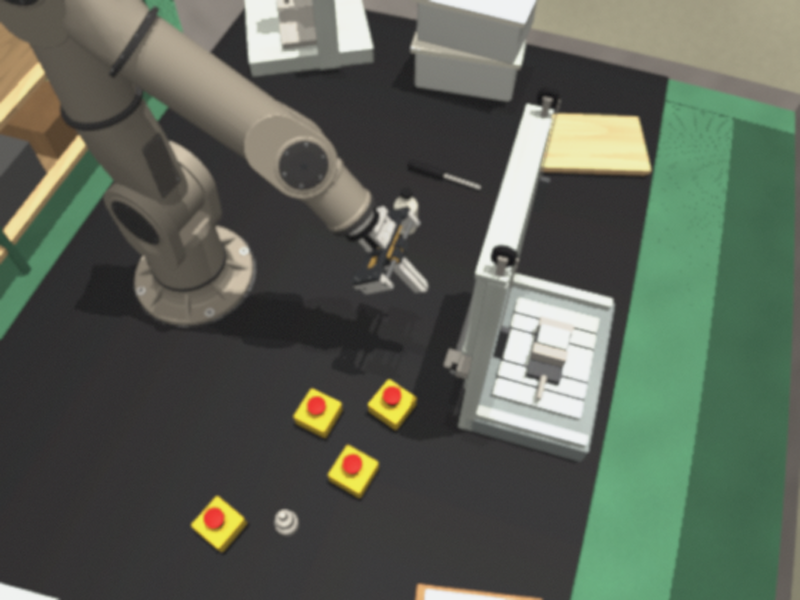

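View pics/e_top.png

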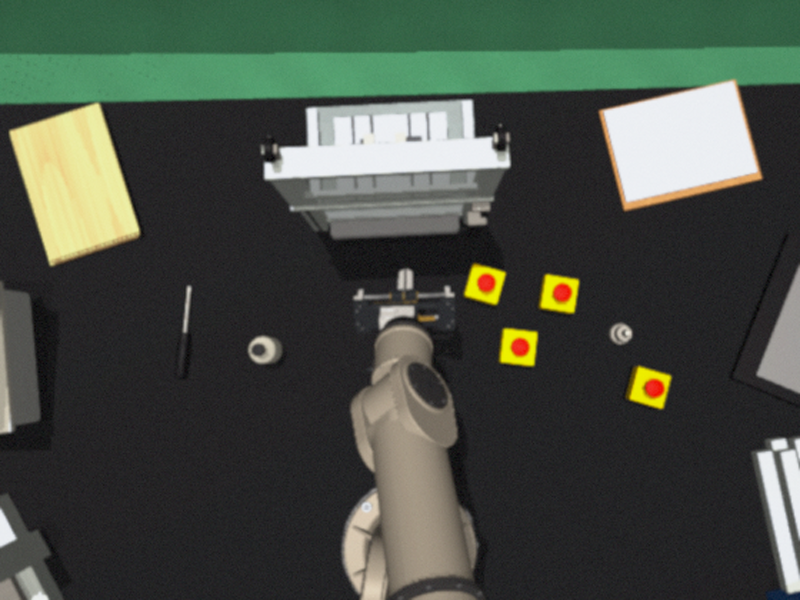

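Both pictures show the hand clear in front of the window, tilted about 39°. The pressed button at (352,464) looks lower than the others. Next I go down and in below the lip.

{"fn": "send_rows", "kwargs": {
  "motion": [
    [[0.4,0.5,-3],[0,0,0]],
    [[0.4,0.5,-3],[0,0,0]],
    [[0.4,0.5,-3],[0,0,0]],
    [[0,0.3,-3],[0,0,0]],
    [[0,0,-3],[0,0,0]]
  ]
}}

```text
time_s: 8.25
position: [590.4, -2.9, 133.3]
orientation: [0.953, 0.01, 0.301, 0.01]
wrist_force: [-0.1, -0.1, -0.6]
width: -0.1
```

{"fn": "send_rows", "kwargs": {
  "motion": [
    [[0,0,0],[0,0,0]],
    [[0,0,0],[0,0,0]]
  ]
}}

```text
time_s: 8.45
position: [590.1, -6.4, 133.6]
orientation: [0.953, 0.007, 0.301, 0.01]
wrist_force: [-1.1, -0.2, -0.2]
width: 0.5
```

```bash
python3 - <<'E'
from h import *
from scipy.spatial.transform import Rotation as R
s=bot.state();print(s["position"].round(1),s["joints"].round(2));print(R.from_quat(s["orientation"]).as_matrix().round(3))
E
```

```text
[590.1  -6.4 133.6] [ 0.06  0.1  -0.25  2.36  1.05  0.16 -2.73]
[[ 0.818  0.008  0.575]
 [ 0.02  -1.    -0.015]
 [ 0.575  0.024 -0.818]]
```

The wrist has run into joint limits (j6 at 0.16, j7 at −2.73) and the descent stopped short. A half turn about the tool axis gives the same finger shape and frees j7, so I'll test its sign.

{"fn": "send_rows", "kwargs": {
  "motion": [
    [[0,0,2],[0,0,0]],
    [[0,0,0],[0.0805,-0.002,-0.1145]],
    [[0,0,0],[0.0805,-0.002,-0.1145]]
  ]
}}

```text
time_s: 8.75
position: [590.6, -8.4, 150.8]
orientation: [0.947, -0.108, 0.301, -0.025]
wrist_force: [-0.2, 0.2, -0.5]
width: 0.2
```

```bash
cat > st.py <<'E'
from h import *
from scipy.spatial.transform import Rotation as R
s=bot.state();M=R.from_quat(s["orientation"]).as_matrix()
print(s["position"].round(1),s["joints"].round(2),"d",M[:,2].round(3),"y",M[:,1].round(3),"tilt",np.degrees(np.arccos(-M[2,2])).round(1),s["wrist_force"].round(1))
E
python3 st.py
```

```text
[590.6  -8.4 150.8] [-0.03  0.06 -0.15  2.35  0.78  0.18 -2.71] d [ 0.576 -0.017 -0.817] y [-0.19  -0.975 -0.113] tilt 35.2 [-0.2  0.2 -0.5]
```

{"fn": "send_rows", "kwargs": {
  "motion": [
    [[0,0,0.5],[-0.083,0.0025,0.118]],
    [[0,0,0.5],[-0.083,0.0025,0.118]],
    [[0,0,0],[-0.083,0.0025,0.118]],
    [[0,0,0],[-0.083,0.0025,0.118]],
    [[0,0,0],[-0.083,0.0025,0.118]]
  ]
}}

```text
time_s: 9.25
position: [590.4, -7.0, 160.5]
orientation: [0.923, 0.239, 0.29, 0.084]
wrist_force: [0.1, -0.4, -0.6]
width: 0.7
```

```bash
python3 st.py
```

```text
[590.4  -7.  160.5] [ 0.06  0.05 -0.24  2.33  0.7   0.2  -1.89] d [ 0.575 -0.017 -0.818] y [ 0.392 -0.872  0.294] tilt 35.1 [ 0.1 -0.4 -0.6]
```

{"fn": "send_rows", "kwargs": {
  "motion": [
    [[0,0,0],[-0.083,0.0025,0.118]],
    [[0,0,0],[-0.083,0.0025,0.118]],
    [[0,0,0],[-0.083,0.0025,0.118]],
    [[0,0,0],[-0.083,0.0025,0.118]],
    [[0,0,0],[-0.083,0.0025,0.118]]
  ]
}}

```text
time_s: 9.75
position: [590.4, -7.1, 160.4]
orientation: [0.779, 0.549, 0.241, 0.182]
wrist_force: [0.7, -0.6, 0.5]
width: 0.6
```

{"fn": "send_rows", "kwargs": {
  "motion": [
    [[0,0,0],[-0.083,0.0025,0.118]],
    [[0,0,0],[-0.083,0.0025,0.118]],
    [[0,0,0],[-0.083,0.0025,0.118]],
    [[0,0,0],[-0.083,0.0025,0.118]],
    [[0,0,0],[-0.083,0.0025,0.118]]
  ]
}}

```text
time_s: 10.25
position: [590.4, -7.1, 160.3]
orientation: [0.536, 0.788, 0.161, 0.256]
wrist_force: [-0.6, 0.4, 0.2]
width: 0.4
```

{"fn": "send_rows", "kwargs": {
  "motion": [
    [[0,0,0],[-0.083,0.0025,0.118]],
    [[0,0,0],[-0.083,0.0025,0.118]],
    [[0,0,0],[-0.083,0.0025,0.118]],
    [[0,0,0],[-0.083,0.0025,0.118]],
    [[0,0,0],[-0.083,0.0025,0.118]]
  ]
}}

```text
time_s: 10.75
position: [590.4, -7.2, 160.3]
orientation: [0.223, 0.927, 0.061, 0.297]
wrist_force: [-0.7, 0.6, -0.6]
width: 0.3
```

{"fn": "send_rows", "kwargs": {
  "motion": [
    [[0,0,0],[-0.083,0.0025,0.118]],
    [[0,0,0],[-0.083,0.0025,0.118]],
    [[0,0,0],[-0.083,0.0025,0.118]],
    [[0,0,0],[0,0,0]]
  ]
}}

```text
time_s: 11.15
position: [590.4, -7.2, 160.2]
orientation: [0.02, 0.953, -0.004, 0.303]
wrist_force: [-0.6, -0.0, 0.5]
width: 0.6
```

```bash
python3 st.py
```

```text
[590.4  -7.2 160.2] [ 0.29  0.06 -0.47  2.33  0.78  0.21  0.63] d [ 0.578 -0.02  -0.816] y [0.04  0.999 0.005] tilt 35.3 [-0.6 -0.   0.5]
```

{"fn": "send_rows", "kwargs": {
  "motion": [
    [[0.8,0.4,-2],[0,0,0]],
    [[0.8,0.4,-2],[0,0,0]],
    [[0.8,0.4,-2],[0,0,0]],
    [[0.6,0.4,-2],[0,0,0]],
    [[0,0,0],[0,0,0]]
  ]
}}

```text
time_s: 11.65
position: [613.5, 4.4, 95.6]
orientation: [0.024, 0.953, -0.004, 0.302]
wrist_force: [-0.4, -0.4, -0.1]
width: 0.7
```

```bash
python3 st.py
```

```text
[613.5   4.4  95.6] [ 0.12  0.22 -0.35  2.34  1.61  0.21 -0.22] d [ 0.575 -0.022 -0.818] y [0.047 0.999 0.006] tilt 35.1 [-0.4 -0.4 -0.1]
```

{"fn": "send_rows", "kwargs": {
  "motion": [
    [[0.4,0.2,-1.2],[0,0,0]],
    [[0.4,0.2,-1.2],[0,0,0]],
    [[0.4,0,-1.2],[0,0,0]],
    [[0,0,-1],[0,0,0]],
    [[0,0,0],[0,0,0]]
  ]
}}

```text
time_s: 12.15
position: [625.1, 6.9, 50.5]
orientation: [0.024, 0.953, -0.005, 0.301]
wrist_force: [0.5, 0.3, -0.2]
width: 0.6
```

```bash
python3 st.py
```

```text
[625.1   6.9  50.5] [ 0.21  0.35 -0.46  2.33  1.97  0.3  -0.56] d [ 0.575 -0.024 -0.818] y [0.048 0.999 0.004] tilt 35.1 [ 0.5  0.3 -0.2]
```

{"fn": "send_rows", "kwargs": {
  "motion": [
    [[1,0.2,0],[0,-0.06,0]],
    [[1,0.2,0],[0,-0.06,0]],
    [[1,0,0],[0,0,0]],
    [[1,0,0],[0,0,0]],
    [[0,0,0],[0,0,0]]
  ]
}}

```text
time_s: 12.65
position: [667.8, 11.2, 52.2]
orientation: [0.023, 0.933, -0.004, 0.359]
wrist_force: [-0.1, 0.3, -0.1]
width: 0.1
```

```bash
python3 st.py; python3 - <<'E'
from h import *
for n,b in(("scene",(240,130,440,280)),("top",(200,100,400,250))):
  im=bot.read_camera(n)[:,:,::-1];x0,y0,x1,y1=b
  cv2.imwrite(f"pics/f_{n}.png",cv2.convertScaleAbs(cv2.resize(im[y0:y1,x0:x1],None,fx=4,fy=4,interpolation=cv2.INTER_CUBIC),alpha=1.4))
E
```

```text
[667.8  11.2  52.2] [ 0.31  0.45 -0.6   2.33  2.27  0.48 -0.8 ] d [ 0.67  -0.024 -0.742] y [0.046 0.999 0.009] tilt 42.1 [-0.1  0.3 -0.1]
```

View pics/f_scene.png

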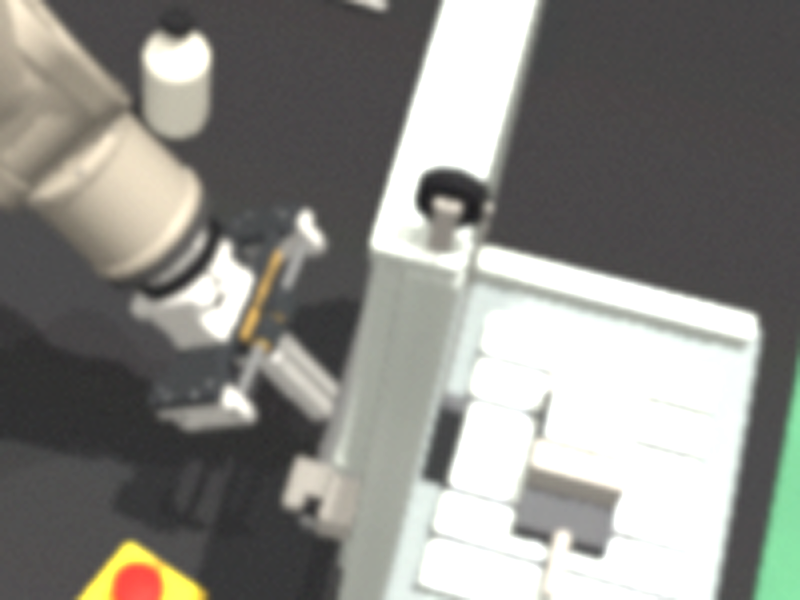

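View pics/f_top.png

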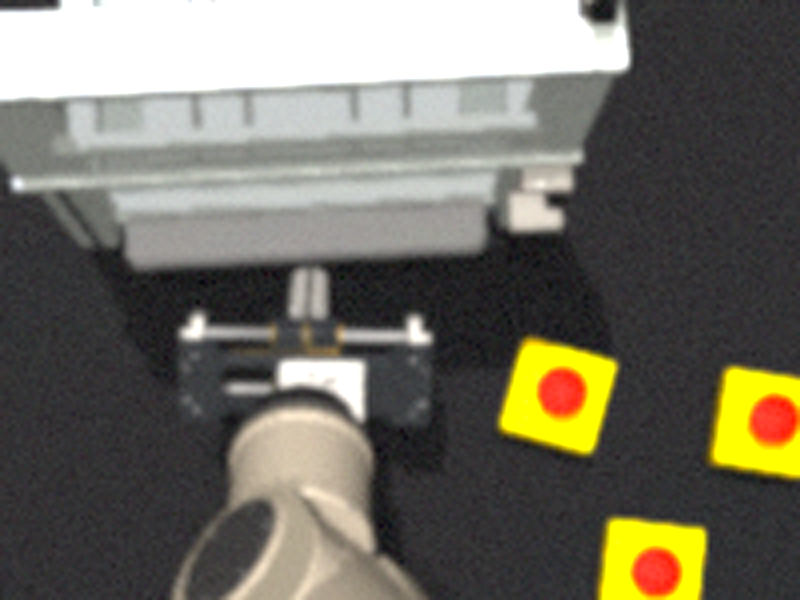

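The overhead picture shows the fingertips at (310,268) reaching just to the lip's front edge, and they are well below it. I'll slide 10 mm further in, then up gently.

{"fn": "send_rows", "kwargs": {
  "motion": [
    [[0.5,0,0],[0,0,0]],
    [[0.5,0,0],[0,0,0]],
    [[0,0,0.7],[0,0,0]],
    [[0,0,0.7],[0,0,0]],
    [[0,0,0],[0,0,0]]
  ]
}}

```text
time_s: 13.25
position: [676.2, 12.0, 66.4]
orientation: [0.022, 0.933, -0.004, 0.36]
wrist_force: [-0.2, -0.5, 0.2]
width: 0.0
```

{"fn": "send_rows", "kwargs": {
  "motion": [
    [[0,0,0.3],[0,0,0]],
    [[0,0,0.3],[0,0,0]],
    [[0,0,0],[0,0,0]]
  ]
}}

```text
time_s: 13.55
position: [675.9, 12.0, 71.4]
orientation: [0.022, 0.933, -0.004, 0.359]
wrist_force: [0.0, 0.8, 0.0]
width: 0.6
```

{"fn": "send_rows", "kwargs": {
  "motion": [
    [[0,0,0.3],[0,0,0]],
    [[0,0,0.3],[0,0,0]],
    [[0,0,0],[0,0,0]]
  ]
}}

```text
time_s: 13.85
position: [676.0, 12.0, 77.4]
orientation: [0.022, 0.933, -0.004, 0.359]
wrist_force: [0.5, 0.1, -0.7]
width: 0.5
```

{"fn": "send_rows", "kwargs": {
  "motion": [
    [[0,0,0.3],[0,0,0]],
    [[0,0,0.3],[0,0,0]]
  ]
}}

```text
time_s: 14.05
position: [675.7, 12.0, 83.0]
orientation: [0.022, 0.933, -0.003, 0.359]
wrist_force: [-0.1, 0.3, 0.2]
width: 0.7
```

{"fn": "send_rows", "kwargs": {
  "motion": [
    [[0,0,0.3],[0,0,0]],
    [[0,0,0.3],[0,0,0]]
  ]
}}

```text
time_s: 14.25
position: [675.5, 12.0, 88.9]
orientation: [0.022, 0.933, -0.003, 0.359]
wrist_force: [-0.4, 0.7, -4.6]
width: 0.3
```

{"fn": "send_rows", "kwargs": {
  "motion": [
    [[0,0,0.3],[0,0,0]],
    [[0,0,0.3],[0,0,0]]
  ]
}}

```text
time_s: 14.45
position: [675.1, 12.0, 94.5]
orientation: [0.022, 0.933, -0.003, 0.358]
wrist_force: [-1.5, -0.2, -5.5]
width: 0.6
```

Contact came at TCP z≈87, with about 5 N and mostly vertical. Now I push up to somewhat below the mark.

{"fn": "send_rows", "kwargs": {
  "motion": [
    [[0,0,0.8],[0,0,0]],
    [[0,0,0.8],[0,0,0]],
    [[0,0,0.8],[0,0,0]],
    [[0,0,0.8],[0,0,0]],
    [[0,0,0.8],[0,0,0]]
  ]
}}

```text
time_s: 14.95
position: [674.9, 12.0, 134.5]
orientation: [0.022, 0.933, -0.003, 0.358]
wrist_force: [-4.5, -1.1, -5.9]
width: 0.3
```

{"fn": "send_rows", "kwargs": {
  "motion": [
    [[0,0,0.8],[0,0,0]],
    [[0,0,0.8],[0,0,0]],
    [[0,0,0.8],[0,0,0]],
    [[0,0,0.8],[0,0,0]],
    [[0,0,0.8],[0,0,0]]
  ]
}}

```text
time_s: 15.45
position: [674.9, 11.9, 174.5]
orientation: [0.022, 0.933, -0.004, 0.358]
wrist_force: [-3.9, -0.3, -6.1]
width: 0.3
```

{"fn": "send_rows", "kwargs": {
  "motion": [
    [[0,0,0.7],[0,0,0]],
    [[0,0,0.5],[0,0,0]],
    [[0,0,0.3],[0,0,0]],
    [[0,0,0],[0,0,0]]
  ]
}}

```text
time_s: 15.85
position: [675.1, 11.8, 189.8]
orientation: [0.022, 0.933, -0.004, 0.359]
wrist_force: [-7.0, -0.3, -1.0]
width: 0.6
```

```bash
python3 st.py; cat > pic.py <<'E'
import sys
from h import *
t=sys.argv[1]
for n,b in(("scene",(300,220,360,265)),("top",(200,110,360,190))):
  im=np.mean([bot.read_camera(n)[:,:,::-1] for _ in range(4)],0).astype(np.uint8);x0,y0,x1,y1=b;f=12 if n=="scene" else 5
  cv2.imwrite(f"pics/{t}_{n}.png",cv2.convertScaleAbs(cv2.resize(im[y0:y1,x0:x1],None,fx=f,fy=f,interpolation=cv2.INTER_CUBIC),alpha=1.3))
E
python3 pic.py g
```

```text
[675.1  11.8 189.8] [ 0.13  0.14 -0.35  2.24  1.32  0.21  0.08] d [ 0.669 -0.023 -0.743] y [0.044 0.999 0.009] tilt 42.0 [-7.  -0.3 -1. ]
```

View pics/g_scene.png

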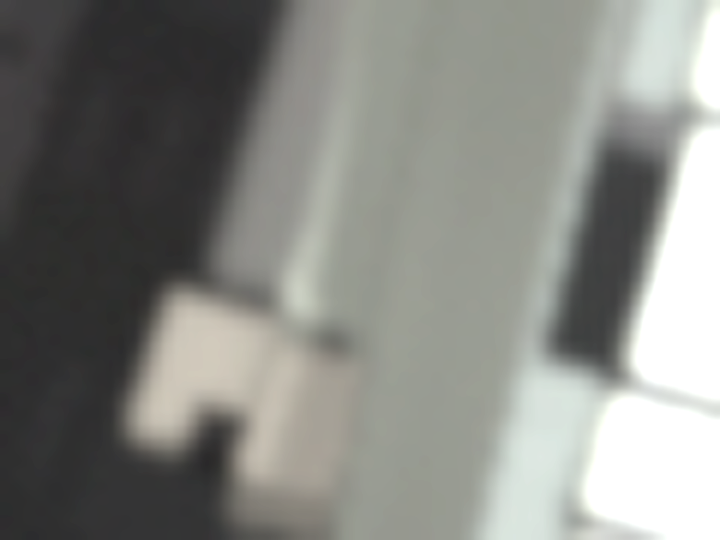

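View pics/g_top.png

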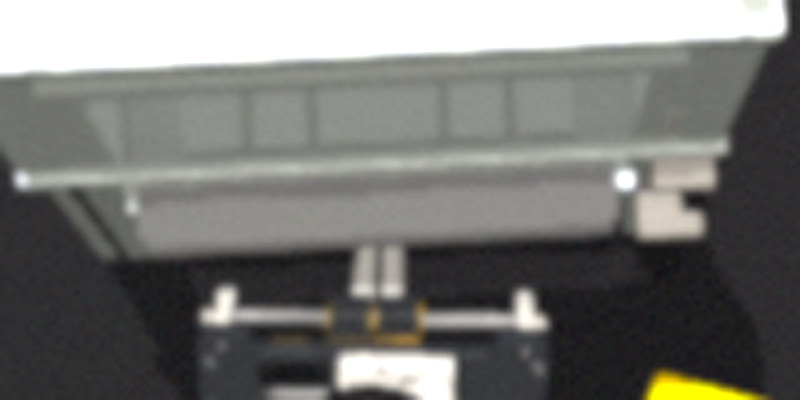

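```bash
python3 - <<'E'
from h import *
f=lambda x,y:(300+(x+.5)/12-.5,220+(y+.5)/12-.5)
g=lambda x,y:(200+(x+.5)/5-.5,110+(y+.5)/5-.5)
for p in [(168,285),(125,440),(272,325)]:
  print(p,[onz("scene",*f(*p),z).round(1) for z in (230,240,250,260)])
for p in [(637,240),(704,240),(637,190)]:
  print("top",p,[onz("top",*g(*p),z).round(1) for z in (230,240,250,260)])
print("tri",tri("top",g(637,240),"scene",f(168,285)),tri("top",g(704,240),"scene",f(125,440)))
for p in [(140,253),(618,238)]:
  print("lip top",[onz("top",*g(*p),z).round(1) for z in (215,)])
E
```

```text
(168, 285) [array([ 646.9, -117.4,  230. ]), array([ 647.8, -122.7,  240. ]), array([ 648.8, -128.1,  250. ]), array([ 649.8, -133.4,  260. ])]
(125, 440) [array([ 649. , -156.4,  230. ]), array([ 649.9, -161.4,  240. ]), array([ 650.8, -166.4,  250. ]), array([ 651.8, -171.4,  260. ])]
(272, 325) [array([ 671.1, -119.6,  230. ]), array([ 671.8, -124.9,  240. ]), array([ 672.6, -130.2,  250. ]), array([ 673.3, -135.5,  260. ])]
top (637, 240) [array([ 652.3, -128.7,  230. ]), array([ 650.6, -127.9,  240. ]), array([ 648.8, -127.1,  250. ]), array([ 647. , -126.3,  260. ])]
top (704, 240) [array([ 651.4, -165.1,  230. ]), array([ 649.6, -164. ,  240. ]), array([ 647.8, -163. ,  250. ]), array([ 646.1, -161.9,  260. ])]
top (637, 190) [array([ 679.8, -129.5,  230. ]), array([ 677.9, -128.7,  240. ]), array([ 675.9, -128. ,  250. ]), array([ 674. , -127.2,  260. ])]
tri (array([ 648.85112553, -127.29129662,  248.69033137]), np.float64(0.403252350068352)) (array([ 649.62327222, -163.42254413,  243.35956584]), np.float64(1.3263164638074887))
lip top [array([654.9, 143.4, 215. ])]
lip top [array([ 656.4, -119.4,  215. ])]
```

{"fn": "send_rows", "kwargs": {
  "motion": [
    [[0,0,0.7],[0,0,0]],
    [[0,0,0.7],[0,0,0]],
    [[0,0,0.7],[0,0,0]],
    [[0,0,0.4],[0,0,0]],
    [[0,0,0],[0,0,0]]
  ]
}}

```text
time_s: 16.75
position: [675.0, 11.7, 214.8]
orientation: [0.022, 0.933, -0.004, 0.359]
wrist_force: [-7.4, 0.2, -1.7]
width: 0.4
```

```bash
python3 st.py; python3 pic.py h
```

```text
[675.   11.7 214.8] [ 0.17  0.1  -0.39  2.21  1.05  0.23  0.36] d [ 0.669 -0.023 -0.743] y [0.044 0.999 0.009] tilt 42.0 [-7.4  0.2 -1.7]
```

View pics/h_scene.png

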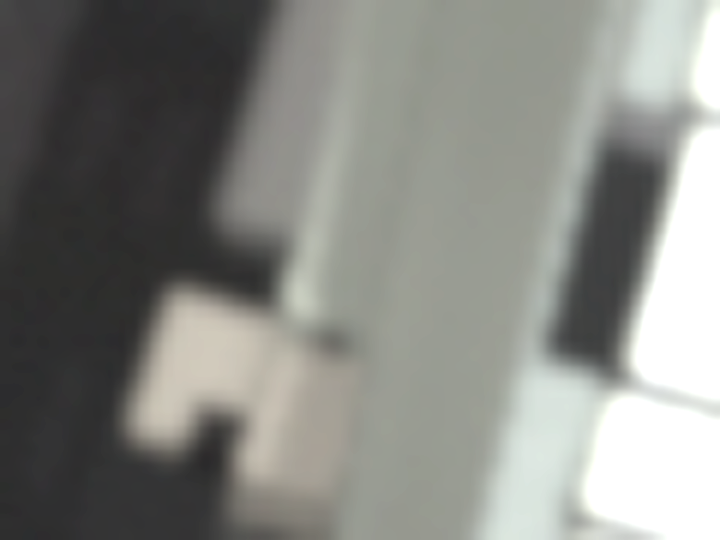

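View pics/h_top.png

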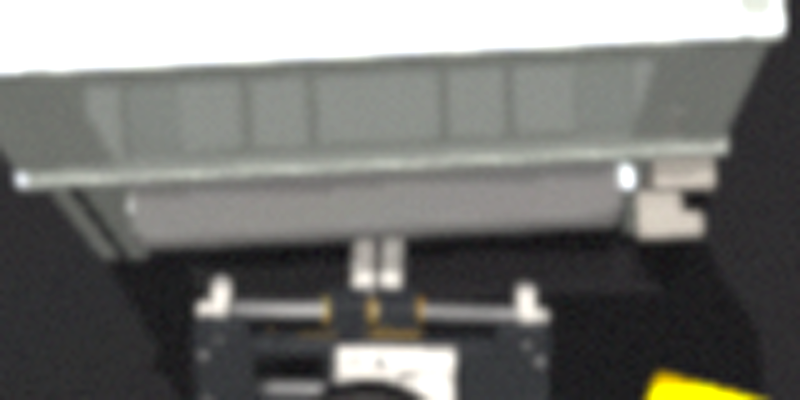

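```bash
cat > ov.py <<'E'
import sys
from h import *
im=np.mean([bot.read_camera("scene")[:,:,::-1] for _ in range(6)],0).astype(np.uint8)
im2=np.mean([bot.read_camera("top")[:,:,::-1] for _ in range(6)],0).astype(np.uint8)
yaw=.02;c,s=np.cos(yaw),np.sin(yaw);O=np.array([697,12.2,0])
W=lambda P:np.array([[O[0]+c*x-s*y,O[1]+s*x+c*y,z] for x,y,z in P])
a=np.linspace(0,2*np.pi,40)
rows=[]
for zl in map(float,sys.argv[1:]):
  r=[]
  for n,I,b,f in(("scene",im,(305,230,335,255),12),("top",im2,(305,140,350,165),8)):
    x0,y0,x1,y1=b;C=cv2.convertScaleAbs(cv2.resize(I[y0:y1,x0:x1],None,fx=f,fy=f,interpolation=cv2.INTER_CUBIC),alpha=1.4)
    def dr(P,col):
      q=proj(n,W(P));q=((q-[x0,y0]+.5)*f).astype(np.int32);cv2.polylines(C,[q],False,col,1,cv2.LINE_AA)
    dr([(-34+8*np.cos(t),-130,zl+8*np.sin(t)) for t in a],(0,255,0))
    dr([(-42,-130,zl),(-42,-60,zl)],(0,255,0)); dr([(-34,-130,zl+8),(-34,-60,zl+8)],(0,200,255))
    for zz in (3,-3): dr([(-23,-140,zl+zz),(-45,-140,zl+zz),(-45,-176,zl+zz)],(255,0,255))
    r.append(cv2.resize(C,(360,300)) if 0 else C[:300])
  h=max(x.shape[0] for x in r);rows.append(np.hstack([cv2.copyMakeBorder(x,0,h-x.shape[0]+4,0,4,cv2.BORDER_CONSTANT) for x in r]))
v=np.vstack(rows);cv2.imwrite("pics/ov%s.png"%("_".join(sys.argv[1:])),v);print(v.shape)
E
python3 ov.py 240 247
```

```text
(608, 728, 3)
```

View pics/ov240_247.png

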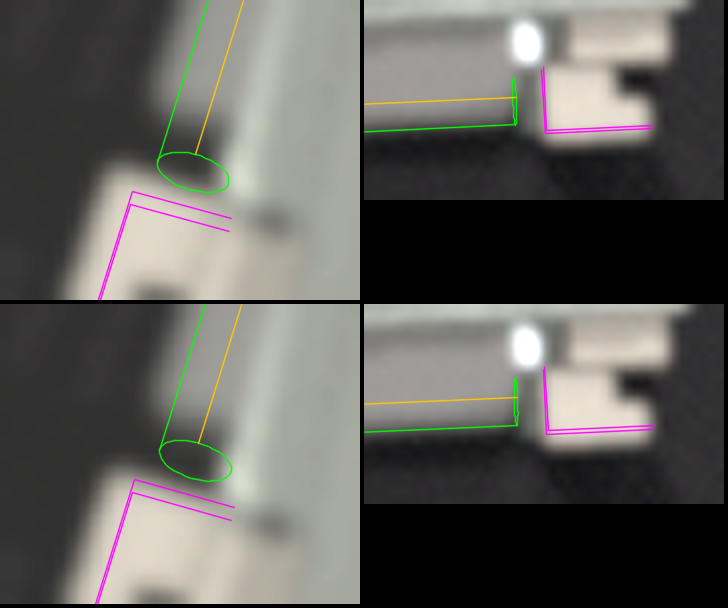

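```bash
cat > prof.py <<'E'
from h import *
from scipy.ndimage import map_coordinates
im=np.mean([bot.read_camera("scene").astype(float) for _ in range(8)],0).mean(2)
yaw=.02;c,s=np.cos(yaw),np.sin(yaw);O=np.array([697,12.2,0])
W=lambda x,y,z:np.array([O[0]+c*x-s*y,O[1]+s*x+c*y,z])
# points along y at x=xg, height zz
for xg,zz in ((-36,256),(-32,256),(-36,250),(-32,250)):
  ys=np.arange(-160,-95,1.0);q=proj("scene",np.array([W(xg,y,zz) for y in ys]))
  v=map_coordinates(im,[q[:,1],q[:,0]],order=1)
  print(xg,zz,"px",q[0].round(1),q[-1].round(1))
  print(" ".join(f"{int(y)}:{int(b)}" for y,b in zip(ys[::2],v[::2])))
E
python3 prof.py
```

```text
-36 256 px [317.2 250.6] [323.7 229.7]
-160:152 -158:153 -156:153 -154:153 -152:153 -150:151 -148:145 -146:134 -144:111 -142:85 -140:58 -138:45 -136:39 -134:40 -132:45 -130:53 -128:63 -126:75 -124:87 -122:98 -120:104 -118:108 -116:110 -114:110 -112:110 -110:110 -108:110 -106:110 -104:110 -102:110 -100:110 -98:110 -96:110
-32 256 px [318.7 251.1] [325.2 230.1]
-160:149 -158:149 -156:150 -154:150 -152:149 -150:147 -148:144 -146:130 -144:111 -142:85 -140:62 -138:46 -136:43 -134:46 -132:50 -130:56 -128:65 -126:77 -124:88 -122:98 -120:106 -118:110 -116:111 -114:112 -112:112 -110:112 -108:111 -106:112 -104:112 -102:112 -100:112 -98:112 -96:112
-36 250 px [317.  251.7] [323.5 230.8]
-160:146 -158:151 -156:152 -154:153 -152:153 -150:153 -148:152 -146:150 -144:141 -142:125 -140:101 -138:75 -136:53 -134:41 -132:39 -130:42 -128:47 -126:56 -124:67 -122:79 -120:91 -118:101 -116:106 -114:109 -112:110 -110:110 -108:110 -106:110 -104:110 -102:110 -100:110 -98:110 -96:110
-32 250 px [318.6 252.2] [325.  231.3]
-160:142 -158:147 -156:149 -154:149 -152:149 -150:149 -148:148 -146:145 -144:139 -142:124 -140:101 -138:76 -136:54 -134:48 -132:46 -130:49 -128:53 -126:60 -124:71 -122:82 -120:92 -118:101 -116:107 -114:111 -112:112 -110:112 -108:112 -106:112 -104:112 -102:112 -100:113 -98:113 -96:112
```

The picture shows the lip's right end now just beyond the pointer. It appears a few mm above it, while contact kinematics, which assume a 115 mm start, put it slightly below. To settle this I'll back off and touch the lip lightly from above. The fingertip height is known there from the button (84 mm ↔ TCP 59).

{"fn": "send_rows", "kwargs": {
  "motion": [
    [[-0.3,0,-1],[0,0,0]],
    [[-1,0,-1.5],[0,0,0]],
    [[-2.5,0,-1],[0,0,0]],
    [[-3,0,0],[0,0,0]],
    [[-3,0,0],[0,0,0]]
  ]
}}

```text
time_s: 18.65
position: [576.9, 12.1, 179.8]
orientation: [0.022, 0.933, -0.003, 0.359]
wrist_force: [-0.2, -0.4, 0.5]
width: 0.4
```

```bash
python3 st.py; python3 prof.py; cat > top.py <<'E'
from h import *
from scipy.ndimage import map_coordinates
im=np.mean([bot.read_camera("top").astype(float) for _ in range(8)],0).mean(2)
yaw=.02;c,s=np.cos(yaw),np.sin(yaw);O=np.array([697,12.2,0])
W=lambda x,y,z:np.array([O[0]+c*x-s*y,O[1]+s*x+c*y,z])
for xg in(-36,-30):
  for ys in (np.arange(115,146,1.),np.arange(-155,-115,1.)):
    q=proj("top",np.array([W(xg,y,255) for y in ys]));v=map_coordinates(im,[q[:,1],q[:,0]],order=1)
    print(xg," ".join(f"{int(y)}:{int(b)}" for y,b in zip(ys,v)))
E
python3 top.py
```

```text
[576.9  12.1 179.8] [ 0.12 -0.01 -0.38  2.43  1.5   0.19 -0.16] d [ 0.67  -0.022 -0.742] y [0.044 0.999 0.009] tilt 42.1 [-0.2 -0.4  0.5]
-36 256 px [317.2 250.6] [323.7 229.7]
-160:152 -158:153 -156:153 -154:153 -152:153 -150:151 -148:145 -146:135 -144:113 -142:87 -140:61 -138:48 -136:42 -134:41 -132:45 -130:53 -128:63 -126:75 -124:87 -122:98 -120:104 -118:108 -116:110 -114:110 -112:110 -110:110 -108:110 -106:110 -104:110 -102:110 -100:110 -98:110 -96:110
-32 256 px [318.7 251.1] [325.2 230.1]
-160:149 -158:150 -156:150 -154:149 -152:149 -150:147 -148:144 -146:131 -144:112 -142:87 -140:64 -138:49 -136:46 -134:47 -132:51 -130:56 -128:66 -126:77 -124:88 -122:98 -120:106 -118:109 -116:111 -114:111 -112:112 -110:111 -108:111 -106:112 -104:112 -102:112 -100:112 -98:112 -96:112
-36 250 px [317.  251.7] [323.5 230.8]
-160:146 -158:152 -156:152 -154:153 -152:153 -150:153 -148:152 -146:150 -144:141 -142:126 -140:103 -138:77 -136:56 -134:44 -132:41 -130:43 -128:47 -126:57 -124:67 -122:79 -120:91 -118:101 -116:106 -114:109 -112:110 -110:110 -108:110 -106:110 -104:110 -102:110 -100:110 -98:110 
[... 804 characters left out ...]
28:84 -127:88 -126:91 -125:95 -124:97 -123:99 -122:100 -121:101 -120:101 -119:102 -118:103 -117:104 -116:104
-30 115:110 116:110 117:110 118:110 119:110 120:110 121:110 122:110 123:110 124:110 125:110 126:109 127:108 128:106 129:104 130:100 131:97 132:92 133:87 134:83 135:81 136:79 137:77 138:77 139:76 140:75 141:73 142:72 143:68 144:64 145:60
-30 -155:149 -154:149 -153:149 -152:149 -151:150 -150:150 -149:150 -148:150 -147:151 -146:150 -145:150 -144:149 -143:147 -142:145 -141:138 -140:128 -139:119 -138:109 -137:98 -136:90 -135:86 -134:81 -133:82 -132:86 -131:89 -130:94 -129:99 -128:103 -127:106 -126:108 -125:109 -124:110 -123:110 -122:111 -121:111 -120:111 -119:111 -118:111 -117:111 -116:111
```

The two-camera comparison puts the lip at about 255 and the mark at about 245–247, so the window must have started slightly above its lowest position. The lip is roughly 9 mm too high. I'll come in from above, touch it to confirm, and push it down a little.

{"fn": "send_rows", "kwargs": {
  "motion": [
    [[0.5,0,2.5],[0,0.06,0]],
    [[0.5,0,2.5],[0,0.06,0]],
    [[0.5,0,2.5],[0,0.06,0]],
    [[0.5,0,2.5],[0,0.06,0]],
    [[0,0,2],[0,0.06,0]]
  ]
}}

```text
time_s: 19.95
position: [592.3, -9.5, 236.9]
orientation: [0.033, 0.952, -0.031, 0.301]
wrist_force: [0.6, -1.5, 0.3]
width: 0.5
```

{"fn": "send_rows", "kwargs": {
  "motion": [
    [[0,0,0],[0,0,0]],
    [[0,0,0],[0,0,0]]
  ]
}}

```text
time_s: 20.15
position: [593.4, -9.9, 237.6]
orientation: [0.033, 0.952, -0.032, 0.304]
wrist_force: [-0.4, 0.1, -0.1]
width: 0.4
```

```bash
python3 st.py
```

```text
[593.4  -9.9 237.6] [ 0.1  -0.06 -0.31  2.24  0.48  0.42  0.89] d [ 0.576 -0.081 -0.814] y [ 0.083  0.996 -0.04 ] tilt 35.5 [-0.4  0.1 -0.1]
```

{"fn": "send_rows", "kwargs": {
  "motion": [
    [[0,0.4,1.5],[0.01,0.043,0.015]],
    [[0,0.4,1.5],[0.01,0.043,0.015]],
    [[0,0.4,1.5],[0.01,0.043,0.015]],
    [[0,0.4,1.5],[0.01,0.043,0.015]],
    [[0,0.4,1],[0,0,0]]
  ]
}}

```text
time_s: 20.65
position: [593.8, 9.3, 307.7]
orientation: [0.009, 0.975, -0.007, 0.22]
wrist_force: [0.5, 0.4, 0.6]
width: 0.4
```

```bash
python3 st.py
```

```text
[593.8   9.3 307.7] [ 0.06 -0.06 -0.24  2.    0.11  0.77  1.31] d [ 0.429 -0.017 -0.903] y [ 0.02  1.   -0.01] tilt 25.5 [0.5 0.4 0.6]
```

{"fn": "send_rows", "kwargs": {
  "motion": [
    [[2.5,0,0],[0,0,0]],
    [[2.5,0,0],[0,0,0]],
    [[1.9,0,0],[0,0,0]],
    [[0.8,0,0],[0,0,0]],
    [[0,0,0],[0,0,0]]
  ]
}}

```text
time_s: 21.15
position: [669.9, 10.2, 306.0]
orientation: [0.008, 0.975, -0.007, 0.22]
wrist_force: [-0.3, 0.5, 0.5]
width: 0.4
```

{"fn": "send_rows", "kwargs": {
  "motion": [
    [[0,0,-1.5],[0,0,0]],
    [[0,0,-1.5],[0,0,0]],
    [[0,0,-1],[0,0,0]],
    [[0,0,0],[0,0,0]]
  ]
}}

```text
time_s: 21.55
position: [668.8, 10.1, 265.9]
orientation: [0.008, 0.976, -0.006, 0.219]
wrist_force: [0.2, 0.9, -0.2]
width: 0.0
```

```bash
python3 st.py; python3 - <<'E'
from h import *
for n,b in(("top",(200,110,360,210)),):
  im=bot.read_camera(n)[:,:,::-1];x0,y0,x1,y1=b
  cv2.imwrite(f"pics/k_{n}.png",cv2.convertScaleAbs(cv2.resize(im[y0:y1,x0:x1],None,fx=5,fy=5,interpolation=cv2.INTER_CUBIC),alpha=1.4))
E
```

```text
[668.8  10.1 265.9] [ 0.05  0.11 -0.23  1.92  0.18  0.69  1.27] d [ 0.428 -0.016 -0.904] y [ 0.018  1.    -0.009] tilt 25.4 [ 0.2  0.9 -0.2]
```

View pics/k_top.png

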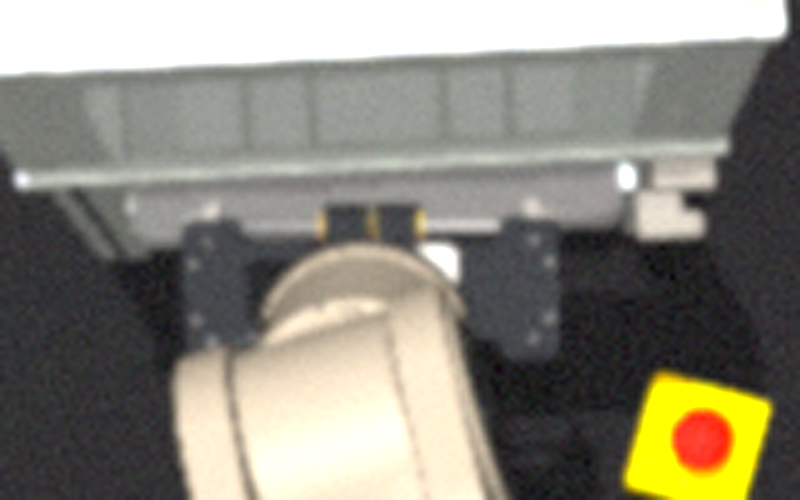

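The hand is over the lip and clear of the header and pointer. I'll descend slowly, watching for contact.

{"fn": "send_rows", "kwargs": {
  "motion": [
    [[0.1,0,-0.5],[0,0,0]],
    [[0,0,-0.4],[0,0,0]],
    [[0,0,-0.3],[0,0,0]],
    [[0,0,0],[0,0,0]]
  ]
}}

```text
time_s: 22.0
position: [670.9, 10.2, 254.8]
orientation: [0.008, 0.975, -0.006, 0.22]
wrist_force: [-1.2, -0.4, -0.3]
width: 0.4
```

{"fn": "send_rows", "kwargs": {
  "motion": [
    [[0,0,-0.2],[0,0,0]],
    [[0,0,-0.2],[0,0,0]]
  ]
}}

```text
time_s: 22.2
position: [671.2, 10.3, 251.4]
orientation: [0.008, 0.975, -0.006, 0.22]
wrist_force: [-0.6, -0.2, 0.9]
width: 0.3
```

{"fn": "send_rows", "kwargs": {
  "motion": [
    [[0,0,-0.2],[0,0,0]],
    [[0,0,-0.2],[0,0,0]]
  ]
}}

```text
time_s: 22.4
position: [671.1, 10.3, 247.2]
orientation: [0.008, 0.975, -0.006, 0.22]
wrist_force: [-0.4, -0.4, 0.1]
width: 0.3
```

{"fn": "send_rows", "kwargs": {
  "motion": [
    [[0,0,-0.1],[0,0,0]],
    [[0,0,-0.1],[0,0,0]]
  ]
}}

```text
time_s: 22.6
position: [671.1, 10.2, 245.3]
orientation: [0.008, 0.975, -0.006, 0.22]
wrist_force: [0.2, 1.0, -0.5]
width: 0.5
```

{"fn": "send_rows", "kwargs": {
  "motion": [
    [[0,0,-0.1],[0,0,0]],
    [[0,0,-0.1],[0,0,0]]
  ]
}}

```text
time_s: 22.8
position: [671.3, 10.3, 243.6]
orientation: [0.008, 0.975, -0.006, 0.22]
wrist_force: [-1.9, -0.6, 3.0]
width: 0.5
```

{"fn": "send_rows", "kwargs": {
  "motion": [
    [[0,0,-0.1],[0,0,0]],
    [[0,0,-0.1],[0,0,0]]
  ]
}}

```text
time_s: 23.0
position: [671.3, 10.3, 241.5]
orientation: [0.008, 0.975, -0.006, 0.22]
wrist_force: [-2.1, 0.8, 2.6]
width: 0.8
```

{"fn": "send_rows", "kwargs": {
  "motion": [
    [[0,0,-0.1],[0,0,0]],
    [[0,0,-0.1],[0,0,0]]
  ]
}}

```text
time_s: 23.2
position: [671.2, 10.3, 239.4]
orientation: [0.008, 0.975, -0.006, 0.22]
wrist_force: [-1.1, -0.1, 3.3]
width: 0.4
```

Contact came at TCP z≈244, which puts the lip at about 256–260 and confirms it was roughly 10 mm too high. I'll continue pushing down about 5 mm more, then look again.

{"fn": "send_rows", "kwargs": {
  "motion": [
    [[0,0,-0.1],[0,0,0]],
    [[0,0,-0.1],[0,0,0]],
    [[0,0,-0.1],[0,0,0]],
    [[0,0,-0.1],[0,0,0]],
    [[0,0,-0.05],[0,0,0]]
  ]
}}

```text
time_s: 23.7
position: [671.2, 10.3, 234.8]
orientation: [0.008, 0.975, -0.006, 0.22]
wrist_force: [-0.3, 0.6, 2.9]
width: 0.6
```

{"fn": "send_rows", "kwargs": {
  "motion": [
    [[0,0,0.3],[0,0,0]],
    [[0,0,1],[0,0,0]],
    [[-0.3,0,2],[0,0,0]],
    [[-1,0,2],[0,0,0]],
    [[-3,0,1],[0,0,0]]
  ]
}}

```text
time_s: 24.2
position: [629.4, 10.6, 300.1]
orientation: [0.008, 0.975, -0.006, 0.221]
wrist_force: [-0.0, -0.1, 0.7]
width: 0.4
```

{"fn": "send_rows", "kwargs": {
  "motion": [
    [[-3,0,0],[0,0,0]],
    [[-3,0,0],[0,0,0]],
    [[-3,0,0],[0,0,0]],
    [[0,0,0],[0,0,0]]
  ]
}}

```text
time_s: 24.6
position: [535.6, 10.1, 298.8]
orientation: [0.008, 0.975, -0.006, 0.221]
wrist_force: [-0.3, -0.2, 0.3]
width: 0.5
```

```bash
python3 st.py; python3 prof.py; python3 top.py; python3 ov.py 247
```

```text
[535.6  10.1 298.8] [ 0.07 -0.16 -0.25  2.11  0.08  0.76  1.32] d [ 0.43  -0.016 -0.903] y [ 0.018  1.    -0.009] tilt 25.5 [-0.3 -0.2  0.3]
-36 256 px [317.2 250.6] [323.7 229.7]
-160:153 -158:154 -156:154 -154:154 -152:154 -150:152 -148:146 -146:136 -144:113 -142:88 -140:62 -138:52 -136:52 -134:61 -132:72 -130:84 -128:95 -126:103 -124:108 -122:110 -120:111 -118:111 -116:111 -114:111 -112:111 -110:111 -108:111 -106:111 -104:111 -102:111 -100:111 -98:110 -96:110
-32 256 px [318.7 251.1] [325.2 230.1]
-160:150 -158:150 -156:150 -154:150 -152:150 -150:148 -148:145 -146:132 -144:113 -142:87 -140:66 -138:53 -136:55 -134:64 -132:74 -130:85 -128:95 -126:104 -124:109 -122:111 -120:112 -118:112 -116:112 -114:112 -112:112 -110:112 -108:112 -106:112 -104:113 -102:113 -100:113 -98:113 -96:113
-36 250 px [317.  251.7] [323.5 230.8]
-160:147 -158:152 -156:153 -154:154 -152:154 -150:153 -148:153 -146:151 -144:142 -142:127 -140:103 -138:78 -136:58 -134:49 -132:55 -130:65 -128:77 -126:88 -124:98 -122:105 -120:109 -118:111 -116:111 -114:111 -112:111 -110:111 -108:111 -106:111 -104:111 -102:111 -100:1
[... 834 characters left out ...]
126:96 -125:99 -124:102 -123:105 -122:107 -121:108 -120:110 -119:110 -118:110 -117:110 -116:110
-30 115:110 116:110 117:110 118:110 119:109 120:109 121:109 122:109 123:109 124:109 125:109 126:109 127:107 128:105 129:102 130:97 131:91 132:87 133:83 134:79 135:78 136:77 137:77 138:76 139:76 140:75 141:73 142:71 143:67 144:64 145:60
-30 -155:150 -154:150 -153:150 -152:150 -151:150 -150:150 -149:150 -148:150 -147:150 -146:150 -145:150 -144:149 -143:147 -142:145 -141:138 -140:129 -139:120 -138:109 -137:98 -136:89 -135:84 -134:80 -133:80 -132:84 -131:87 -130:93 -129:98 -128:103 -127:106 -126:109 -125:110 -124:110 -123:111 -122:111 -121:110 -120:110 -119:111 -118:111 -117:111 -116:111
(304, 728, 3)
```

View pics/ov247.png

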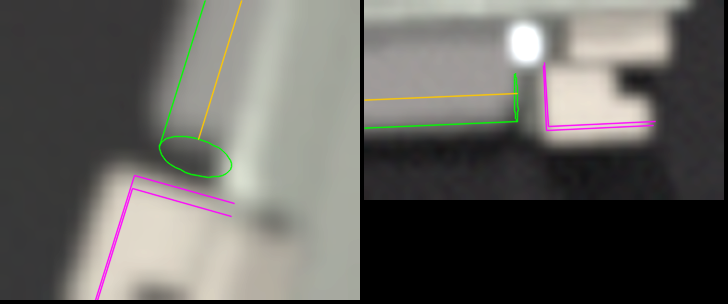

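The lip edge moved by 10 mm in the picture and is now level with the pointer: the offset is −2 to about +2 mm by the two methods. Last check is the button, the other things and the clearance.

```bash
python3 - <<'E'
from h import *
for n in("scene","top"):
    a=bot.read_camera(n).astype(int); m=((a[:,:,0]>150)&(a[:,:,1]<70)&(a[:,:,2]<70)).astype(np.uint8)
    k,l,st,c=cv2.connectedComponentsWithStats(m);print(n,[c[i].round(1).tolist() for i in range(1,k) if st[i,4]>25])
    for t in("oil_bottle","driver","holder"): print(t,[np.round(d["extent"]).tolist() for d in bot.find_in(n,t)][:1])
    cv2.imwrite(f"pics/z_{n}.png",cv2.resize(a.astype(np.uint8)[:,:,::-1],(800,600)))
E
```

```text
scene [[273.6, 276.7], [220.6, 283.5], [245.6, 324.2], [149.0, 362.4]]
oil_bottle [[277.0, 133.0, 291.0, 162.0]]
driver [[288.0, 114.0, 313.0, 125.0]]
holder [[191.0, 356.0, 208.0, 375.0]]
top [[340.1, 197.7], [393.1, 204.5], [363.7, 242.8], [457.6, 271.4]]
oil_bottle [[172.0, 234.0, 195.0, 257.0]]
driver [[123.0, 198.0, 134.0, 263.0]]
holder [[426.0, 229.0, 439.0, 244.0]]
```

View pics/z_scene.png

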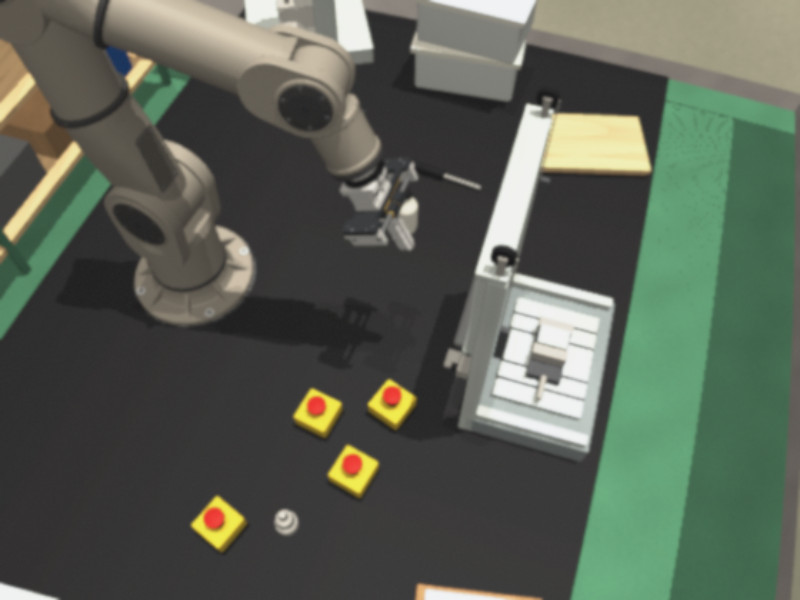

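```bash
python3 -c "
from workcell import bot
print(bot.state()['qd'].round(3),bot.state()['wrist_force'].round(1));print(bot.sign_off())"
```

```text
[-0.002 -0.002 -0.001  0.002 -0.     0.001 -0.001] [-0.8 -0.1 -0. ]
the job is handed in; nothing more can be done
None
```

I pressed the stop button, pushed the guard window to the height mark and handed the job in with the hand clear. `sign_off` gives no verdict, so the result rests on my own checks below.

- **Stop button:** I pressed the one nearest the base, about 485 mm away. It moved at about 5 N and then met the hard stop at 18 N after about 7 mm of travel. In the last pictures its cap sits lower than at the start, and the other three buttons have not moved.
- **Window:** I pushed it up from under the lip with the fingers tilted 42°. The first push left it about 10 mm too high, so I pushed the lip back down about 9–10 mm from above with the fingertips.
- **Last check of height:** In the scene picture the lip and pointer are level to about −2 to +2 mm, with roughly ±4 mm uncertainty. Touching the lip from above suggested it could be about 3 mm above the mark. All of these are within the 10 mm allowed.
- **Two assumptions failed:**
  - The shut fingertips sit about 25 mm behind the stated TCP.
  - The window apparently started about 10–15 mm above the 115 mm "down" height. My first height estimate, about 243 mm, was therefore wrong, and I used the cameras and the touch instead.
- **Other things:** The bottle, screwdriver and tool holder were found where they were at the start, to within the detector's accuracy. The hand ended about 120 mm in front of the lip, with no force on the wrist.

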